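# Lock the rack gate with the T-key

## Robot

A 6-joint arm with a two-finger parallel gripper is mounted at the origin on the work surface. World frame = base frame: x ahead of the robot, y to its left, z up, the work surface at z = 0. Lengths are in m, angles in rad, forces in N, time in s.
With the tool pointing down it reaches from about 0.35 to 0.775 m from the base axis. Payload 7.3 kg.
Tool frame: the origin (TCP) lies at the very end of the fingers, on their centre line; the grasp point (between the pads) lies 19 mm behind it; z points along the fingers, y is the line along which they close (so a half turn about z gives the same grasp; the last joint's range is limited). The gripper opens to 92 mm and grips with 3 to 60 N. Pads are 19 mm wide; open, the fingers measure 130 mm over their backs; the gripper's body (75 mm by 190 mm) begins 47 mm behind the grasp point.
Start: joints at [1.152, 0.342, 1.524, -0, 1.275, -0.146], TCP at [0.141, 0.506, 0.227] pointing down, gripper open.
Joint ranges: [-2.53, 2.53], [-0.77, 2.02], [0.04, 2.7], [-1, 4.14], [0.28, 2.66], [-3.11, 3.11]. Speed limits (rad/s): [2.57, 2.57, 3.14, 3.14, 3.14, 3.14].

## Interface

Orientations are given as [roll, pitch, yaw] about the fixed x, y, z axes, in that order (R = Rz(yaw) Ry(pitch) Rx(roll)).
In Python, from cell import robot, read_camera, get_calibration gives the robot as it stands. The module is installed in compiled form; this text tells all that it offers.
- The arm moves only by the tool send_rows, never from a script. Its argument "plan" is a list of rows, each a list of 2 entries, a list of its own where there are three numbers: the shift along the tool's x, y, z as a fraction of full scale, then the turn, a rotation vector about the tool's x, y, z as a fraction of full scale. A call has exactly 10 rows; each row shifts and turns the commanded pose from where the row before left it, along the tool's axes as they then stand; what a row does not reach is not made up. Full scale, the value 1, is 0.025 m for a shift and 90 degrees for a turn. A row lasts 1/8 s, in which the tool goes at most 62.5 mm and 10.7 degrees, less where a joint would pass 70% of its speed; a pose out of reach is approached as far as the arm can. A call with a number of a shift or a turn outside -1 to 1 is refused whole. A call with a gripper value outside its range is refused whole. "gripper" is the opening, from -1 (shut) to 1 (fully open), so that 0 is half open, set as the call begins (left out, the last holds). The fingers move at their own pace and stop on an object; "force" is the grip in N (left out, the last holds). Time passes only in rows, so rows that do not move let the fingers close, or fill a call up. It gives the time, the measured TCP pose, the force, the opening and the grip force at its end, in the units of the state.
- robot.observe(): the state, without advancing time (a new reading comes with each control period).
- read_camera(name): name is "scene" or "top" or "wrist"; returns (picture, depth): 420x560x3 uint8, blue, green, red; 420x560 float32, m along the optical axis (not along the pixel's ray), 0 where there is no reading.
- get_calibration(name): a dict with "intrinsics" (3x3 intrinsics, pixels), "rvec" (rotation vector, rad) and "tvec" (3), from world to camera coordinates, as OpenCV has them. Camera axes: x right, y down, z forward; pixel columns grow to the right and rows downward; lengths in m; the calibration is good to about 2 mm. A picture is of the moment at which its call begins: read the wrist's pose just before it. get_calibration takes no time and is no camera call; for the wrist camera it gives the pose at the moment of the call.
- robot.hand_in(): hands the job in; it is judged then, once.
The state is a dict: "time": time; "qpos": joint angles; "qvel": joint speeds; "joint_efforts": joint torques, N m; "tool_pos": TCP position; "tool_rot": TCP orientation; "contact_force": force on the tool from outside, world axes, zero at the start; "torque": the same for the moment, N m; "opening": finger opening in m; "grip_force": force on a finger pad.
Only numpy, scipy, OpenCV 4.12 (cv2) and the standard library are available. Lean on these libraries where they do the work, as an engineer would, in place of code of your own. Each camera call takes 0.05 s, during which the arm holds its last target. There are 200 camera calls.

## Task

Lock the brass gate of the joint rack: lift the T-key out of its rest, stand it up on the bench on its socket end and let go of it, then take it again by its cross handle from above. Set it squarely and fully down over the gate's square-headed lock screw before you start turning, then, keeping it upright, turn the screw clockwise with the key until it stops. Leave the key standing upright on the screw, and leave the file, the speaker key and the tin where they are.

Things in the scene. Friction and masses are not known exactly. Their poses are not given: they have to be found in the camera images.
- t_key: Loose T-handled box key, 190 mm long, 0.45 kg. Origin: centre of the socket's mouth, on the shaft axis; x runs along the shaft from the mouth to the handle, y along the cross handle; z is up while it lies in its rest. Steel shaft: square bar 14 x 14 mm, sides parallel to y and z, x = 32 to 168 mm. Centre of mass about x = 60 mm.
- key_socket (a point): Centre of the key's socket mouth (same point and axes as the key's). Socket end: steel block 42 x 42 mm, x = 0 to 32 mm, with a flat end on which the key can stand. Its square socket, sides parallel to y and z, is 24 mm deep and 26.6 mm wide (30 mm for the first 4 mm).
- key_handle (a point): Centre of the key's beech cross handle, 179 mm from the mouth, axes as the key's. The handle is a bar 100 mm long in y, 18 mm thick in z and 22 mm high in x (x = 168 to 190 mm of the key).
- key_rest: Fixed wooden rest. Origin on the bench under its centre; x points to the key's handle end, roughly to the robot's right (-y). Base 130 x 50 x 10 mm; two uprights 8 mm thick, 40 wide, 58 high at x = -40 and +36 mm, with 68 mm clear between to grip the shaft. The key lies in their open 20 mm notches: axis 52 mm up, along the rest's x, mouth at x = -80 mm.
- rack: Fixed low rack. Origin on the bench under the lock screw's axis, in the middle of a 50 x 50 mm post, 40 mm high, that carries the screw. The shut brass gate, 40 mm high, runs from it along the rack's y to a hinge post at y = 300 mm (50 mm high). Behind it (x = 25 to 225, y = 20 to 320 mm) lie three blackwood joints, up to 73 mm high.
- screw_seat (a point): On the lock screw's vertical axis, on its round flange (48 mm wide) where the mouth of the fully lowered key rests; about 46 mm up. z is up; x, y are parallel to the sides of the square head and turn with it. The head stands 18 mm above: 24 mm square for 11 mm, then steps of 21 and 17 mm as a lead-in. The key fits in any of four quarter-turn positions, with 0.1 rad of play.
- screw (a joint): Turn of the lock screw, rad, growing clockwise seen from above: 0 to 0.2 at the start, stop at 1.3, where its flange lies flush on the gate's lug. It sinks 1.9 mm per rad. Stiff: it stays where left and takes about 0.15 N m to turn.
- file: Bystander: tone-hole file, 190 mm long, steel blade and beech handle, lying on the bench; origin on the bench near its middle.
- speaker_key: Bystander: nickel speaker key, a flat lever 88 mm long and 8 mm high, lying on the bench; origin on the bench at its middle.
- tin: Bystander: round green enamel tin, 80 mm across and 72 mm high; origin at the centre of its underside.
Not all that is in view belongs to the job. Of the things shaped like the t_key, the bare steel one is meant.

How it is judged:
By the outcome, as a careful person would: the job done as asked, in the order asked, and still so for the second after the job is handed in, with the robot touching nothing.
It also fails if it takes over 56 s, if anything falls off the work surface, if the arm or the gripper's body presses on something with over 40 N, if the wrist force passes 120 N, or if a joint passes its speed limit or range.

## Working session

There is one attempt and no reset: what is moved stays moved. The work goes in short steps, Python scripts to look and compute and a tool call to move; the robot and the scene stay as the last step left them, time stands still between calls to the robot, and variables do not carry over. Pictures are saved under pics/ and viewed, at most 10 in all, crops included, and the job is handed in when it is done.

Besides the shell and the picture viewer there is one more tool, called after "Request:" in YAML: its name, and indented under it one key for each argument. send_rows: Moves the arm, as the interface text tells. Shift numbers are shares of 0.025 m and turn numbers shares of 90 degrees, none past 1 either way. Its arguments: {"type":"object","properties":{"plan":{"type":"array"},"gripper":{"type":"number"},"force":{"type":"number"}},"required":["plan"]}

```bash
mkdir -p pics; cat > h.py <<'E'
import numpy as np, cv2
from cell import robot, read_camera, get_calibration
from scipy.spatial.transform import Rotation as R
def cal(n):
    c=get_calibration(n); K=np.array(c["intrinsics"]); Rm=cv2.Rodrigues(np.array(c["rvec"],float))[0]; t=np.array(c["tvec"],float).ravel()
    return K,Rm,t
def world(c,depth):
    K,Rm,t=c; v,u=np.mgrid[:depth.shape[0],:depth.shape[1]]
    p=np.stack([(u-K[0,2])/K[0,0]*depth,(v-K[1,2])/K[1,1]*depth,depth],-1)
    return (p-t)@Rm
def ray(c,u,v,z):
    K,Rm,t=c; d=np.linalg.inv(K)@[u,v,1]@Rm; o=-t@Rm
    return o+d*(z-o[2])/d[2]
def snap(n,f):
    c=cal(n); p,d=read_camera(n); cv2.imwrite(f"pics/{f}.png",p); np.savez(f"/tmp/{f}.npz",p=p,d=d,K=c[0],R=c[1],t=c[2]); return c,p,d
def load(f):
    z=np.load(f"/tmp/{f}.npz"); return (z["K"],z["R"],z["t"]),z["p"],z["d"]
E
python3 - <<'E'
from h import *
for n in("top","scene"):
    c,p,d=snap(n,n+"0"); print(n,-c[2]@c[1],c[0][0,0])
a=[cv2.imread(f"pics/{n}0.png") for n in("top",)]
s=robot.observe();print(s)
E
```

```text
top [ 0.22006477 -0.03412731  1.32737924] 539.0416323048888
scene [0.93017034 0.38003589 1.07981524] 389.672785528046
{'time': 0.1, 'qpos': array([ 1.15202838e+00,  3.42664165e-01,  1.52491185e+00, -3.03909277e-05,
        1.27538619e+00, -1.46005193e-01]), 'qvel': array([-0.00145912, -0.00192613, -0.00465158,  0.00116761,  0.00064548,
        0.00102877]), 'joint_efforts': array([ 6.09530689e-04, -4.32011354e+01, -2.44689882e+01,  7.18527683e-02,
        5.27181511e-02, -7.04833201e-05]), 'tool_pos': array([0.14127528, 0.50526501, 0.22611205]), 'tool_rot': array([-3.14023345e+00, -1.70498739e-04,  2.86883865e+00]), 'contact_force': array([ 0.52880855, -0.95471106,  0.01676497]), 'torque': array([0.07730537, 0.03463782, 0.00107574]), 'grip_force': 0.0, 'opening': 0.0918316660593765}
```

View pics/top0.png

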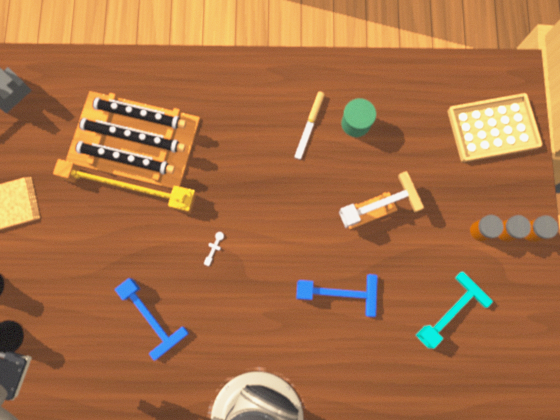

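View pics/scene0.png

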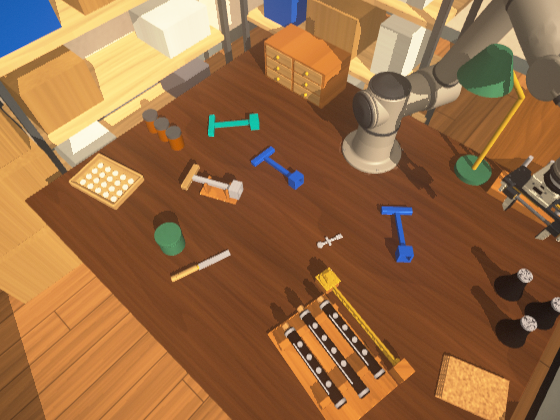

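The top view shows the bare key in its rest, with the socket at (350,215) and the handle at (411,192). The screw post is at (181,197), the tin at (358,117), the file at (310,125) and the speaker key at (215,248).

```bash
python3 - <<'E'
from h import *
c,p,d=load("top0"); w=world(c,d)
def reg(n,u0,u1,v0,v1,zmin,zmax=.2):
    q=w[v0:v1,u0:u1].reshape(-1,3); q=q[(q[:,2]>zmin)&(q[:,2]<zmax)]
    r=cv2.minAreaRect((q[:,:2]*1000).astype(np.float32)); print(n,len(q),np.median(q[:,2]),q[:,2].max(),r); return q
hd=p[165:215,395:430]; 
# handle / socket / shaft by height
reg("handle",396,430,168,216,.045); reg("socket",335,364,200,232,.045)
reg("shaft",364,394,180,225,.05)
reg("post",165,200,180,215,.03); reg("head",165,200,180,215,.055)
reg("hinge",50,76,155,182,.03); reg("tin",335,380,95,140,.05)
for u,v in((350,215),(411,192)): print(ray(c,u,v,.06))
z=w[183:211:2,166:198:2,2]; print((z*1000).round().astype(int))
E
```

```text
handle 490 0.05919397892769236 0.06690925515936233 ((530.9187622070312, -350.10394287109375), (100.06932067871094, 52.99604415893555), 21.900514602661133)
socket 350 0.0709861761537274 0.08073554269280583 ((478.52752685546875, -224.00927734375), (42.406761169433594, 54.80979919433594), 22.995222091674805)
shaft 230 0.05784939311228829 0.06477145993898861 ((508.2089538574219, -284.56689453125), (37.68502426147461, 78.34508514404297), 11.474102973937988)
post 468 0.04478874237310956 0.0725096910477369 ((518.2156372070312, 202.94711303710938), (67.08934020996094, 52.72445297241211), 76.97970581054688)
head 94 0.062179550900115454 0.0725096910477369 ((516.3504028320312, 195.27200317382812), (24.595252990722656, 23.499216079711914), 67.17411804199219)
hinge 330 0.04844590652742892 0.0569829667300241 ((583.6719360351562, 483.2691650390625), (50.67565155029297, 39.892276763916016), 75.8666000366211)
tin 824 0.07094545688872869 0.07930623021218561 ((728.9193115234375, -241.53353881835938), (78.29337310791016, 79.41570281982422), 31.52932357788086)
[ 0.47337835 -0.21557445  0.06      ]
[ 0.53201399 -0.3642      0.06      ]
[[ 5  9  4  9  5 12  8 -1 -4 -3  1 -1  2  2 -1 -3]
 [ 5  9  8 11 41 10  4  0 -3 -3  0 -4  1 -1 -3 -4]
 [ 2 -3  8  7 44 39 41 41 41  2  1  1  0  0 -7  2]
 [-1  4 -3 -1 45 45 42 46 47 44 48 39 35  5 -6  3]
 [ 2 -1 -2 38 46 43 69 62 44 46 44 51 37 39  3  1]
 [37 41 -5 44 47 63 62 65 62 61 54 43 39 40 22  3]
 [38 38 38 51 48 66 62 66 65 61 48 41 36 40 11  1]
 [ 9 11 32 43 59 62 61 58 65 56 47 47 41 30  1  3]
 [ 1  3 36 44 47 56 63 63 62 47 48 44 35 21 -1  1]
 [ 1 -6 37 52 49 49 48 58 57 46 45 44 38 18  4 -2]
 [ 0 -2 43 38 44 43 50 41 52 49 47 40 41 12 -7 -1]
 [-3 37 39 39 40 45 51 45 41 49 38 37 28  1  2  2]
 [ 0  1 -1 17 19 37 39 41 42 36 43 41 19  0 -1  3]
 [-4 -4  2 -2  0  0 11 14 27 39 36 41 14  1  1  1]]
```

```bash
cat >> h.py <<'E'
def rot(x,z):  # tool axes given z and approx x
    z=np.array(z,float)/np.linalg.norm(z); x=np.array(x,float)-np.dot(x,z)*z; x/=np.linalg.norm(x)
    return np.stack([x,np.cross(z,x),z],1)
def plan(targets,start=None):
    """targets: (tcp, Rmat, nrows); prints calls of 10 rows [shift,turn]"""
    if start is None:
        s=robot.observe(); start=(s["tool_pos"],R.from_euler("xyz",s["tool_rot"]).as_matrix())
    p,M=np.array(start[0]),start[1]; rows=[]
    for tp,tR,n in targets:
        tp=np.array(tp)
        for k in range(n,0,-1):
            sh=np.round(M.T@(tp-p)/k/.025,2); rv=np.round(R.from_matrix(M.T@tR).as_rotvec()/k/(np.pi/2),3)
            p=p+M@sh*.025; M=M@R.from_rotvec(rv*np.pi/2).as_matrix(); rows.append([(sh+0.).tolist(),(rv+0.).tolist()])
    while len(rows)%10: rows.append([[0,0,0],[0,0,0]])
    a=np.array(rows); print("max",abs(a[:,0]).max(),np.linalg.norm(a[:,1],axis=1).max()*90)
    for i in range(0,len(rows),10): print(str(rows[i:i+10]).replace(" ","").replace("0.0,","0,").replace("0.0]","0]"))
E
python3 - <<'E'
from h import *
s=robot.observe(); p0=s["tool_pos"]
az=-1.193; a=np.array([np.cos(az),np.sin(az),0]); t=np.radians(30)
z=np.array([0,0,-np.cos(t)])-np.sin(t)*a; M=rot(-a,z); G=np.array([.494,-.270,.052])
Md=rot(-a,[0,0,-1])
print(G+.019*z-.1*z)
plan([([.44,.16,.24],Md,19),(G+.019*z-.1*z,M,21)])
E
```

```text
[ 0.50893936 -0.30764393  0.12214806]
max 0.96 2.7929017168529224
[[[-0.8,-0.53,-0.03],[0,0,0.031]],[[-0.83,-0.49,-0.03],[0,0,0.031]],[[-0.85,-0.45,-0.03],[0,0,0.031]],[[-0.87,-0.41,-0.03],[0,0,0.031]],[[-0.89,-0.37,-0.03],[0,0,0.031]],[[-0.91,-0.32,-0.03],[0,0,0.031]],[[-0.92,-0.28,-0.03],[0,0,0.031]],[[-0.93,-0.23,-0.03],[0,0,0.031]],[[-0.94,-0.19,-0.03],[0,0,0.031]],[[-0.95,-0.14,-0.03],[0,0,0.031]]]
[[[-0.96,-0.09,-0.03],[0,0,0.031]],[[-0.96,-0.05,-0.03],[0,0,0.031]],[[-0.96,0,-0.03],[0,0,0.031]],[[-0.96,0.05,-0.03],[0,0,0.03]],[[-0.96,0.09,-0.02],[0,0,0.031]],[[-0.95,0.14,-0.03],[0,0,0.03]],[[-0.94,0.18,-0.02],[0,0,0.031]],[[-0.93,0.23,-0.03],[0,0,0.03]],[[-0.92,0.27,-0.02],[-0.001,0.001,0.031]],[[-0.88,-0.21,0.22],[0,0.016,0]]]
[[[-0.88,-0.21,0.2],[0,0.016,0]],[[-0.89,-0.21,0.18],[0,0.016,0]],[[-0.89,-0.21,0.16],[0,0.016,0]],[[-0.89,-0.21,0.13],[0,0.016,0]],[[-0.9,-0.21,0.11],[0,0.016,0]],[[-0.9,-0.21,0.09],[0,0.016,0]],[[-0.9,-0.2,0.07],[0,0.016,0]],[[-0.9,-0.21,0.04],[0,0.016,0]],[[-0.91,-0.2,0.02],[0,0.016,0]],[[-0.9,-0.21,0],[0,0.016,0]]]
[[[-0.91,-0.2,-0.02],[0,0.016,0]],[[-0.9,-0.21,-0.05],[0,0.016,0]],[[-0.9,-0.2,-0.07],[0,0.016,0]],[[-0.9,-0.21,-0.09],[0,0.016,0]],[[-0.9,-0.2,-0.11],[0,0.015,0]],[[-0.9,-0.21,-0.14],[0,0.016,0]],[[-0.89,-0.2,-0.16],[0,0.015,0]],[[-0.89,-0.21,-0.18],[0,0.016,0]],[[-0.88,-0.2,-0.2],[0,0.015,0]],[[-0.88,-0.21,-0.22],[0,0.016,0]]]
```

Request:
send_rows:
  plan:
    - [[-0.8, -0.53, -0.03], [0, 0, 0.031]]
    - [[-0.83, -0.49, -0.03], [0, 0, 0.031]]
    - [[-0.85, -0.45, -0.03], [0, 0, 0.031]]
    - [[-0.87, -0.41, -0.03], [0, 0, 0.031]]
    - [[-0.89, -0.37, -0.03], [0, 0, 0.031]]
    - [[-0.91, -0.32, -0.03], [0, 0, 0.031]]
    - [[-0.92, -0.28, -0.03], [0, 0, 0.031]]
    - [[-0.93, -0.23, -0.03], [0, 0, 0.031]]
    - [[-0.94, -0.19, -0.03], [0, 0, 0.031]]
    - [[-0.95, -0.14, -0.03], [0, 0, 0.031]]
  gripper: 1

```text
time: 1.35
tool_pos: [0.2989, 0.323, 0.234]
tool_rot: [-3.141, -0.0, 2.38]
contact_force: [0.3, 0.5, 0.8]
opening: 0.0916
grip_force: 0.0
```

Request:
send_rows:
  plan:
    - [[-0.96, -0.09, -0.03], [0, 0, 0.031]]
    - [[-0.96, -0.05, -0.03], [0, 0, 0.031]]
    - [[-0.96, 0, -0.03], [0, 0, 0.031]]
    - [[-0.96, 0.05, -0.03], [0, 0, 0.03]]
    - [[-0.96, 0.09, -0.02], [0, 0, 0.031]]
    - [[-0.95, 0.14, -0.03], [0, 0, 0.03]]
    - [[-0.94, 0.18, -0.02], [0, 0, 0.031]]
    - [[-0.93, 0.23, -0.03], [0, 0, 0.03]]
    - [[-0.92, 0.27, -0.02], [0, 0, 0.031]]
    - [[-0.88, -0.21, 0.22], [0, 0.016, 0]]

```text
time: 2.6
tool_pos: [0.444, 0.1377, 0.2345]
tool_rot: [3.141, -0.026, 1.948]
contact_force: [0.1, -0.6, -1.0]
opening: 0.0917
grip_force: 0.0
```

Request:
send_rows:
  plan:
    - [[-0.88, -0.21, 0.2], [0, 0.016, 0]]
    - [[-0.89, -0.21, 0.18], [0, 0.016, 0]]
    - [[-0.89, -0.21, 0.16], [0, 0.016, 0]]
    - [[-0.89, -0.21, 0.13], [0, 0.016, 0]]
    - [[-0.9, -0.21, 0.11], [0, 0.016, 0]]
    - [[-0.9, -0.21, 0.09], [0, 0.016, 0]]
    - [[-0.9, -0.2, 0.07], [0, 0.016, 0]]
    - [[-0.9, -0.21, 0.04], [0, 0.016, 0]]
    - [[-0.91, -0.2, 0.02], [0, 0.016, 0]]
    - [[-0.9, -0.21, 0], [0, 0.016, 0]]

```text
time: 3.85
tool_pos: [0.4756, -0.0854, 0.1785]
tool_rot: [-3.141, -0.278, 1.948]
contact_force: [1.1, -0.1, -0.0]
opening: 0.0919
grip_force: 0.0
```

Request:
send_rows:
  plan:
    - [[-0.91, -0.2, -0.02], [0, 0.016, 0]]
    - [[-0.9, -0.21, -0.05], [0, 0.016, 0]]
    - [[-0.9, -0.2, -0.07], [0, 0.016, 0]]
    - [[-0.9, -0.21, -0.09], [0, 0.016, 0]]
    - [[-0.9, -0.2, -0.11], [0, 0.015, 0]]
    - [[-0.9, -0.21, -0.14], [0, 0.016, 0]]
    - [[-0.89, -0.2, -0.16], [0, 0.015, 0]]
    - [[-0.89, -0.21, -0.18], [0, 0.016, 0]]
    - [[-0.88, -0.2, -0.2], [0, 0.015, 0]]
    - [[-0.88, -0.21, -0.22], [0, 0.016, 0]]

```text
time: 5.1
tool_pos: [0.5089, -0.3081, 0.1221]
tool_rot: [-3.141, -0.525, 1.948]
contact_force: [0.4, 0.5, 0.2]
opening: 0.0916
grip_force: 0.0
```

```bash
python3 - <<'E'
from h import *
s=robot.observe();print(s["time"],s["qpos"].round(3),s["tool_pos"],s["tool_rot"])
c,p,d=snap("wrist","w1"); print(-c[2]@c[1])
E
```

```text
5.1 [-0.782  0.843  1.044  0.204  1.739 -1.175] [ 0.50885299 -0.30811573  0.12207634] [-3.14123223 -0.52478157  1.94809335]
[ 0.51646912 -0.32727168  0.29289298]
```

View pics/w1.png

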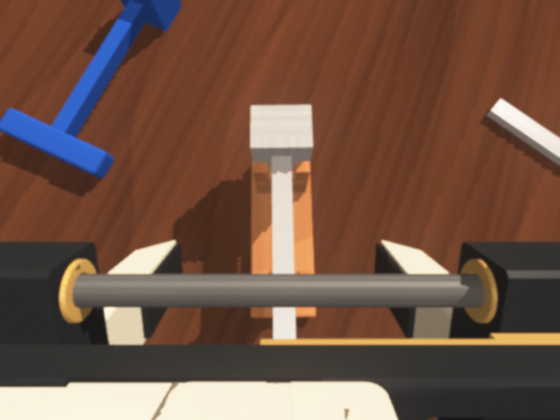

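The key lies straight between the fingers. The socket mouth's top edge is at (281,105) and the shaft centre line runs from (282,160) to (284,335).

```bash
python3 - <<'E'
from h import *
c,p,d=load("w1"); m=ray(c,281,105,.073); q=ray(c,284,335,.059); q2=ray(c,282,165,.059); e=ray(c,281.5,146,.073)
print(m,q,q2,e); v=q-q2; az=np.arctan2(v[1],v[0]); print(az)
az=-1.19; a=np.array([np.cos(az),np.sin(az),0]); G=m+.08*a; G[2]=.052; print(G, q2+a*(.08-np.dot(q2-m,a)))
t=np.radians(30);z=np.array([0,0,-np.cos(t)])-np.sin(t)*a; M=rot(-a,z)
b=(G+q2+a*(.08-np.dot(q2-m,a)))/2; b[2]=.052
plan([(b+.019*z,M,8)])
E
```

```text
[ 0.46914239 -0.20162648  0.073     ] [ 0.52655619 -0.3420469   0.059     ] [ 0.4841586  -0.23750561  0.059     ] [ 0.48078787 -0.23029178  0.073     ]
-1.1855074936100793
[ 0.49887518 -0.275896    0.052     ] [ 0.49943754 -0.27567087  0.059     ]
max 0.49 0.12727922061357855
[[[-0.02,0.02,0.48],[0,0,0]],[[-0.02,0.02,0.48],[0,0,-0.001]],[[-0.01,0.02,0.48],[0,0,0]],[[-0.02,0.02,0.48],[0,0,-0.001]],[[-0.01,0.02,0.48],[0,0,0]],[[-0.02,0.02,0.48],[0,0,-0.001]],[[-0.01,0.03,0.48],[0.001,-0.001,0]],[[-0.02,0.03,0.49],[0,0,-0.001]],[[0,0,0],[0,0,0]],[[0,0,0],[0,0,0]]]
```

Request:
send_rows:
  plan:
    - [[-0.02, 0.02, 0.48], [0, 0, 0]]
    - [[-0.02, 0.02, 0.48], [0, 0, -0.001]]
    - [[-0.01, 0.02, 0.48], [0, 0, 0]]
    - [[-0.02, 0.02, 0.48], [0, 0, -0.001]]
    - [[-0.01, 0.02, 0.48], [0, 0, 0]]
    - [[-0.02, 0.02, 0.48], [0, 0, -0.001]]
    - [[-0.01, 0.03, 0.48], [0, 0, 0]]
    - [[-0.02, 0.03, 0.49], [0, 0, -0.001]]
    - [[0, 0, 0], [0, 0, 0]]
    - [[0, 0, 0], [0, 0, 0]]

```text
time: 6.4
tool_pos: [0.4967, -0.2641, 0.038]
tool_rot: [3.138, -0.523, 1.956]
contact_force: [-0.3, -0.3, -0.3]
opening: 0.0919
grip_force: 0.0
```

Request:
send_rows:
  plan:
    - [[0, 0, 0], [0, 0, 0]]
    - [[0, 0, 0], [0, 0, 0]]
    - [[0, 0, 0], [0, 0, 0]]
    - [[0, 0, 0], [0, 0, 0]]
    - [[0, 0, 0], [0, 0, 0]]
    - [[0, 0, 0], [0, 0, 0]]
    - [[0, 0, 0], [0, 0, 0]]
    - [[0, 0, 0], [0, 0, 0]]
    - [[0, 0, 0], [0, 0, 0]]
    - [[0, 0, 0], [0, 0, 0]]
  gripper: -1
  force: 55

```text
time: 7.65
tool_pos: [0.496, -0.2639, 0.0378]
tool_rot: [3.139, -0.524, 1.955]
contact_force: [-2.3, -0.8, 0.7]
opening: 0.0137
grip_force: 55.0
```

```bash
python3 - <<'E'
from h import *
s=robot.observe();print(s["time"],s["tool_pos"],s["tool_rot"],s["opening"],s["grip_force"],s["contact_force"])
M=R.from_euler("xyz",s["tool_rot"]).as_matrix(); z=M[:,2]; P=s["tool_pos"]-.019*z
t=np.radians(30); az=-.15; a=np.array([np.cos(az),np.sin(az),0])
z2=np.cos(t)*a-[0,0,np.sin(t)]; M2=rot([-z2[2]*0,0,-1],z2)
print("mid",np.degrees(R.from_matrix(M.T@M2).magnitude()))
# lift, then interpolate
up=P+[0,0,.1]; st=np.array([.50,.0,.08]); 
ang=[(s["tool_pos"]+[0,0,.10],M,5)]
rv=R.from_matrix(M.T@M2).as_rotvec(); N=15
for k in range(1,N+1):
    f=k/N; Mk=M@R.from_rotvec(rv*f).as_matrix(); Pk=up*(1-f)+(st+[0,0,.07])*f; ang.append((Pk+.019*Mk[:,2],Mk,1))
plan(ang)
E
```

```text
7.65 [ 0.49603495 -0.26387617  0.03775397] [ 3.13874577 -0.52354394  1.95533776] 0.013666835640398046 54.99879062175751 [-2.34749745 -0.83120748  0.6628724 ]
mid 104.16933148730153
max 0.73 6.958577440827974
[[[0.4,0,-0.69],[0,0,0]],[[0.4,0,-0.69],[0,0,0]],[[0.4,0,-0.69],[0,0,0]],[[0.4,0,-0.7],[0,0,0]],[[0.4,0.01,-0.69],[0,0,0]],[[0.51,0.29,0.34],[-0.012,-0.06,-0.047]],[[0.51,0.33,0.29],[-0.013,-0.06,-0.047]],[[0.52,0.36,0.25],[-0.012,-0.06,-0.047]],[[0.51,0.41,0.2],[-0.013,-0.06,-0.046]],[[0.5,0.44,0.15],[-0.012,-0.06,-0.047]]]
[[[0.48,0.48,0.1],[-0.013,-0.06,-0.047]],[[0.45,0.52,0.07],[-0.012,-0.06,-0.047]],[[0.42,0.55,0.03],[-0.013,-0.06,-0.047]],[[0.38,0.59,-0.01],[-0.012,-0.06,-0.047]],[[0.33,0.62,-0.03],[-0.012,-0.06,-0.047]],[[0.28,0.65,-0.06],[-0.013,-0.06,-0.047]],[[0.23,0.68,-0.07],[-0.012,-0.06,-0.046]],[[0.18,0.7,-0.09],[-0.013,-0.06,-0.047]],[[0.11,0.71,-0.1],[-0.012,-0.06,-0.047]],[[0.05,0.73,-0.09],[-0.013,-0.06,-0.047]]]
```

Request:
send_rows:
  plan:
    - [[0.4, 0, -0.69], [0, 0, 0]]
    - [[0.4, 0, -0.69], [0, 0, 0]]
    - [[0.4, 0, -0.69], [0, 0, 0]]
    - [[0.4, 0, -0.7], [0, 0, 0]]
    - [[0.4, 0.01, -0.69], [0, 0, 0]]
    - [[0.51, 0.29, 0.34], [-0.012, -0.06, -0.047]]
    - [[0.51, 0.33, 0.29], [-0.013, -0.06, -0.047]]
    - [[0.52, 0.36, 0.25], [-0.012, -0.06, -0.047]]
    - [[0.51, 0.41, 0.2], [-0.013, -0.06, -0.046]]
    - [[0.5, 0.44, 0.15], [-0.012, -0.06, -0.047]]

```text
time: 8.9
tool_pos: [0.5027, -0.1782, 0.1356]
tool_rot: [2.946, -0.009, 2.285]
contact_force: [-0.2, 0.2, -5.5]
opening: 0.0133
grip_force: 55.0
```

Request:
send_rows:
  plan:
    - [[0.48, 0.48, 0.1], [-0.013, -0.06, -0.047]]
    - [[0.45, 0.52, 0.07], [-0.012, -0.06, -0.047]]
    - [[0.42, 0.55, 0.03], [-0.013, -0.06, -0.047]]
    - [[0.38, 0.59, -0.01], [-0.012, -0.06, -0.047]]
    - [[0.33, 0.62, -0.03], [-0.012, -0.06, -0.047]]
    - [[0.28, 0.65, -0.06], [-0.013, -0.06, -0.047]]
    - [[0.23, 0.68, -0.07], [-0.012, -0.06, -0.046]]
    - [[0.18, 0.7, -0.09], [-0.013, -0.06, -0.047]]
    - [[0.11, 0.71, -0.1], [-0.012, -0.06, -0.047]]
    - [[0.05, 0.73, -0.09], [-0.013, -0.06, -0.047]]

```text
time: 10.15
tool_pos: [0.5084, -0.051, 0.2221]
tool_rot: [2.927, 0.81, 2.808]
contact_force: [-0.4, -0.4, -4.8]
opening: 0.0132
grip_force: 55.0
```

```bash
python3 - <<'E'
from h import *
s=robot.observe();print(s["time"],s["qpos"].round(3),s["tool_pos"],s["tool_rot"],s["contact_force"],s["torque"])
M=R.from_euler("xyz",s["tool_rot"]).as_matrix(); print(M.round(3)); print(s["tool_pos"]-.019*M[:,2])
c1,p1,d1=snap("scene","s2"); c2,p2,d2=snap("wrist","w2")
cv2.imwrite("pics/sw2.png",np.hstack([cv2.resize(p1[60:320,60:360],(400,347)),cv2.resize(p2,(400,300),)[:300].copy() if 0 else cv2.resize(p2,(400,347))]))
E
```

```text
10.15 [-0.43   0.038  2.281  1.47   0.285 -3.106] [ 0.50842906 -0.05097752  0.2221364 ] [2.92702847 0.8101323  2.80808297] [-0.38280238 -0.44376823 -4.84283219] [-0.07142478  1.04353132  0.00382378]
[[-0.651  0.174  0.738]
 [ 0.226  0.974 -0.031]
 [-0.724  0.147 -0.674]]
[ 0.4943981  -0.0503979   0.23493469]
```

View pics/sw2.png

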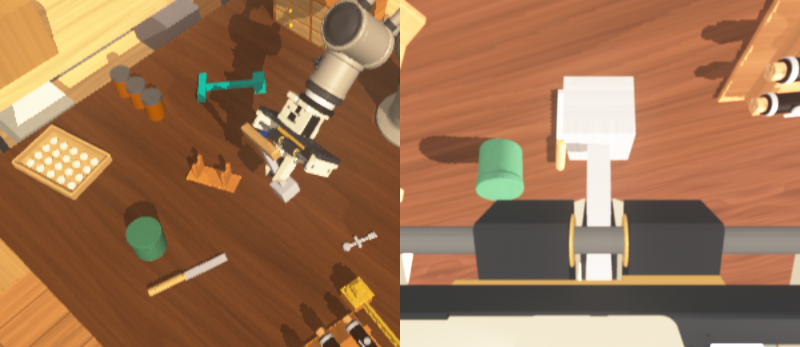

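The scene picture shows the key held at a slant, its socket still raised. The wrist has hit joint limits (j5 and j6), so I'll fit the arm's kinematics and look for a reachable standing pose.

```bash
cat > kin.py <<'E'
from h import *
from scipy.optimize import least_squares
lo=np.array([-2.53,-.77,.04,-1,.28,-3.11]);hi=np.array([2.53,2.02,2.7,4.14,2.66,3.11])
def E(ax,t): return R.from_euler(ax,t).as_matrix()
def fk(q,g):
    h,L1,L2,LT,yo,xs,xe=g
    A=E("z",q[0]);B=A@E("y",q[1]);C=B@E("y",q[2]);D=C@E("z",q[3])@E("y",q[4])@E("z",q[5]+np.pi/2)
    return A@[xs,yo,h]+B@[0,0,L1]+C@[xe,0,L2]+D@[0,0,LT],D
data=[([1.15202838,.342664165,1.52491185,-3e-5,1.27538619,-.146005193],[.14127528,.50526501,.22611205],[-3.14023345,-1.7e-4,2.86883865]),
([-.782,.843,1.044,.204,1.739,-1.175],[.50885,-.30811,.12208],[-3.14123,-.52478,1.94809]),
([-.43,.038,2.281,1.47,.285,-3.106],[.50843,-.05098,.22214],[2.92703,.81013,2.80808])]
def fit():
    f=lambda g:np.concatenate([fk(q,g)[0]-p for q,p,_ in data])
    r=least_squares(f,[.3,.4,.35,.2,.07,0,0]); return r.x,abs(r.fun).max()
def ik(P,M,g,seeds=40,rng=np.random.default_rng(0),near=None,m=.05):
    best=[]
    for i in range(seeds):
        q0=near if near is not None and i==0 else rng.uniform(lo+m,hi-m)
        f=lambda q:np.concatenate([(fk(q,g)[0]-P)*5,R.from_matrix(fk(q,g)[1].T@M).as_rotvec()])
        r=least_squares(f,q0,bounds=(lo+m,hi-m))
        if r.cost<1e-8 and not any(np.abs(r.x-b).max()<.05 for b in best): best.append(r.x)
    return best
E
python3 - <<'E'
from kin import *
g,e=fit(); print(g.round(4),e)
for q,p,r in data: print(np.degrees(R.from_matrix(fk(q,g)[1].T@R.from_euler("xyz",r).as_matrix()).magnitude()))
np.save("/tmp/g.npy",g); near=np.array(data[1][0])
t=np.radians(30)
for sgn in(1,-1):
  for r in(.45,.55,.65):
    for az in np.arange(-180,180,30):
        A=np.radians(az); a=np.array([np.cos(A),np.sin(A),0]); z=np.cos(t)*a-[0,0,np.sin(t)]
        M=rot([0,0,-sgn],z); P=np.array([r,0,.08])+.019*z
        for q in ik(P,M,g,8): print(sgn,r,az,q.round(2))
E
```

```text
[ 0.2235  0.5067  0.3804  0.3186  0.0764 -0.0008  0.0467] 6.530163676488066e-05
5.026783908566801e-05
0.020519271246979023
0.02589829110756615
1 0.45 -180 [-0.11  1.01  1.2  -0.1   1.98  1.48]
1 0.45 -150 [ 0.08  0.98  1.28 -0.4   1.86  1.22]
1 0.45 -120 [ 0.25  0.89  1.5  -0.67  1.61  1.06]
1 0.45 -30 [0.22 0.72 2.52 3.85 1.13 1.65]
1 0.45 30 [-0.82  0.72  2.52  1.85  1.07  1.45]
1 0.45 60 [-0.81  0.71  2.17  1.15  1.14  1.85]
1 0.45 90 [-0.67  0.79  1.81  0.76  1.42  1.99]
1 0.45 120 [-0.49  0.89  1.5   0.48  1.7   1.94]
1 0.45 150 [-0.3   0.98  1.28  0.2   1.91  1.75]
1 0.55 -180 [-0.09  1.19  0.76 -0.1   2.24  1.46]
1 0.55 -150 [ 0.07  1.14  0.88 -0.45  2.08  1.1 ]
1 0.55 -120 [ 0.21  1.02  1.18 -0.71  1.75  0.91]
1 0.55 -30 [0.16 0.7  2.28 3.9  0.92 1.44]
1 0.55 0 [-0.27  0.7   2.44  2.88  1.05  1.57]
1 0.55 30 [-0.6   0.7   2.28  1.92  0.98  1.75]
1 0.55 60 [-0.65  0.76  1.93  1.22  1.16  2.06]
1 0.55 90 [-0.57  0.88  1.55  0.82  1.5   2.16]
1 0.55 120 [-0.43  1.02  1.18  0.55  1.85  2.09]
1 0.55 150 [-0.26  1.14  0.88  0.27  2.14  1.85]
1 0.65 -150 [ 0.06  1.45  0.15 -0.64  2.
[... 1086 characters left out ...]
-1.57]
-1 0.55 30 [-0.6   0.7   2.28  1.92  0.98 -1.39]
-1 0.55 60 [-0.65  0.76  1.93  1.22  1.16 -1.08]
-1 0.55 90 [-0.57  0.88  1.55  0.82  1.5  -0.98]
-1 0.55 120 [-0.43  1.02  1.18  0.55  1.85 -1.06]
-1 0.55 150 [-0.26  1.14  0.88  0.27  2.14 -1.29]
-1 0.65 -150 [ 0.06  1.45  0.15 -0.64  2.44 -2.33]
-1 0.65 -120 [ 0.19  1.19  0.75 -0.78  1.92 -2.42]
-1 0.65 -30 [ 0.12  0.73  2.02  4.    0.76 -1.9 ]
-1 0.65 0 [-0.2   0.71  2.17  2.9   0.79 -1.5 ]
-1 0.65 30 [-0.47  0.73  2.02  1.9   0.87 -1.15]
-1 0.65 60 [-0.54  0.83  1.68  1.23  1.17 -0.87]
-1 0.65 90 [-0.49  0.99  1.24  0.87  1.59 -0.8 ]
-1 0.65 120 [-0.37  1.19  0.75  0.65  2.04 -0.86]
-1 0.65 150 [-0.23  1.45  0.15  0.44  2.53 -1.05]
```

```bash
cat >> kin.py <<'E'
g=np.load("/tmp/g.npy")
az0=-1.1875; a0=np.array([np.cos(az0),np.sin(az0),0])
M1=R.from_euler("xyz",[3.13874577,-.52354394,1.95533776]).as_matrix()
kx=M1.T@a0; kz=M1.T@[0,0,1.]; ky=np.cross(kz,kx); KT=np.stack([kx,ky,kz],1) # key axes in tool
def keypose(P,M,d=.077): # mouth, axes
    K=M@KT; return P-.019*M[:,2]-d*K[:,0],K
def tool_for_stand(xy,az,zm,d=.077):
    X=np.array([0,0,1.]);Z=-np.array([np.cos(az),np.sin(az),0]);K=np.stack([X,np.cross(Z,X),Z],1)
    M=K@KT.T; return np.array([*xy,zm])+d*X+.019*M[:,2],M
E
python3 - <<'E'
from kin import *
s=robot.observe(); q0=s["qpos"]
for az in(-115,-130,-145):
    P,M=tool_for_stand((.48,-.06),np.radians(az),.04)
    for q in ik(P,M,g,12): 
        if q[5]<0: continue
        print(az,q.round(3)); 
        for N in(24,28):
            T=[fk(q0+(q-q0)*k/N,g) for k in range(N+1)]
            tr=[np.degrees(R.from_matrix(T[k][1].T@T[k+1][1]).magnitude()) for k in range(N)]
            pts=[]
            for P1,Mk in T:
                m,K=keypose(P1,Mk); pts.append([m[2],(m+K[:,0]*.19+K[:,1]*.05)[2],(m+K[:,0]*.19-K[:,1]*.05)[2],P1[2]])
            print(N,max(tr),np.min(pts,0).round(3))
        print(np.array([[*t[0],*keypose(*t)[0]] for t in T[::4]]).round(3))
E
```

```text
-115 [ 0.165  0.826  1.523 -0.797  1.568  0.942]
24 11.027043288408631 [0.019 0.1   0.119 0.053]
28 9.473367428979984 [0.019 0.1   0.119 0.053]
[[ 0.509 -0.05   0.224  0.48  -0.036  0.163]
 [ 0.53   0.031  0.195  0.492  0.062  0.145]
 [ 0.51   0.09   0.149  0.462  0.132  0.121]
 [ 0.467  0.11   0.102  0.418  0.158  0.094]
 [ 0.424  0.086  0.066  0.385  0.143  0.063]
 [ 0.405  0.03   0.053  0.378  0.091  0.033]
 [ 0.422 -0.033  0.067  0.408  0.015  0.019]
 [ 0.473 -0.075  0.108  0.48  -0.06   0.04 ]]
-130 [ 0.096  0.886  1.37  -0.664  1.732  0.987]
24 11.80682717101323 [0.024 0.1   0.122 0.061]
28 10.141100863387699 [0.024 0.1   0.121 0.061]
[[ 0.509 -0.05   0.224  0.48  -0.036  0.163]
 [ 0.541  0.03   0.202  0.504  0.063  0.153]
 [ 0.53   0.09   0.161  0.483  0.134  0.135]
 [ 0.492  0.111  0.115  0.446  0.163  0.111]
 [ 0.451  0.09   0.078  0.418  0.151  0.08 ]
 [ 0.428  0.037  0.061  0.409  0.102  0.046]
 [ 0.434 -0.026  0.072  0.429  0.025  0.025]
 [ 0.469 -0.073  0.108  0.48  -0.06   0.04 ]]
-145 [ 0.019  0.94   1.239 -0.534  1.879  1.067]
24 12.466384662473613 [0.029 0.102 0.125 0.07 ]
28 10.70528875498806 [0.029 0.102 0.125 0.07 ]
[[ 0.509 -0.05   0.224  0.48  -0.036  0.163]
 [ 0.55   0.027  0.208  0.515  0.062  0.16 ]
 [ 0.547  0.086  0.172  0.503  0.134  0.148]
 [ 0.515  0.109  0.128  0.473  0.164  0.128]
 [ 0.476  0.09   0.09   0.449  0.154  0.098]
 [ 0.448  0.04   0.071  0.44   0.108  0.06 ]
 [ 0.445 -0.022  0.077  0.449  0.03   0.032]
 [ 0.467 -0.069  0.108  0.48  -0.06   0.04 ]]
```

```bash
python3 - <<'E'
from kin import *
s=robot.observe(); q0=s["qpos"]
P,M=tool_for_stand((.48,-.06),np.radians(-130),.16)
q=[x for x in ik(P,M,g,12) if x[5]>0][0]; N=30; print(q.round(3))
T=[fk(q0+(q-q0)*k/N,g) for k in range(N+1)]
print(np.array([[*t[0],*keypose(*t)[0]] for t in T[::5]]).round(3))
plan([(P,M,1) for P,M in T[1:]])
E
```

```text
[ 0.096  0.733  1.305 -0.699  1.902  0.846]
[[ 0.509 -0.05   0.224  0.48  -0.036  0.163]
 [ 0.544  0.048  0.213  0.505  0.081  0.166]
 [ 0.519  0.109  0.177  0.469  0.152  0.156]
 [ 0.47   0.106  0.139  0.424  0.158  0.139]
 [ 0.435  0.05   0.128  0.406  0.112  0.121]
 [ 0.436 -0.025  0.158  0.426  0.03   0.116]
 [ 0.469 -0.073  0.228  0.48  -0.06   0.16 ]]
max 0.89 9.88075401981043
[[[-0.16,0.89,0.34],[-0.04,0.014,0.031]],[[0,0.83,0.34],[-0.038,0.022,0.031]],[[0.13,0.77,0.35],[-0.032,0.028,0.032]],[[0.25,0.67,0.34],[-0.028,0.034,0.033]],[[0.35,0.57,0.33],[-0.02,0.038,0.033]],[[0.43,0.45,0.33],[-0.014,0.043,0.034]],[[0.48,0.31,0.31],[-0.005,0.045,0.036]],[[0.5,0.19,0.3],[0.003,0.045,0.036]],[[0.5,0.06,0.28],[0.011,0.046,0.038]],[[0.48,-0.07,0.27],[0.019,0.043,0.04]]]
[[[0.44,-0.18,0.23],[0.027,0.04,0.041]],[[0.37,-0.29,0.22],[0.034,0.036,0.043]],[[0.28,-0.37,0.19],[0.04,0.029,0.045]],[[0.2,-0.44,0.16],[0.046,0.023,0.047]],[[0.09,-0.49,0.13],[0.05,0.016,0.049]],[[-0.02,-0.51,0.1],[0.052,0.007,0.051]],[[-0.12,-0.52,0.06],[0.054,-0.001,0.054]],[[-0.23,-0.5,0.03],[0.054,-0.01,0.057]],[[-0.33,-0.47,-0.01],[0.053,-0.019,0.059]],[[-0.42,-0.42,-0.04],[0.049,-0.026,0.062]]]
[[[-0.5,-0.36,-0.08],[0.046,-0.034,0.066]],[[-0.56,-0.29,-0.12],[0.04,-0.041,0.068]],[[-0.6,-0.21,-0.15],[0.034,-0.047,0.071]],[[-0.64,-0.12,-0.2],[0.027,-0.051,0.075]],[[-0.65,-0.04,-0.24],[0.019,-0.054,0.078]],[[-0.66,0.04,-0.27],[0.011,-0.057,0.082]],[[-0.65,0.12,-0.31],[0.004,-0.057,0.084]],[[-0.62,0.19,-0.35],[-0.004,-0.057,0.089]],[[-0.6,0.25,-0.39],[-0.012,-0.055,0.091]],[[-0.57,0.29,-0.42],[-0.018,-0.052,0.095]]]
```

Request:
send_rows:
  plan:
    - [[-0.16, 0.89, 0.34], [-0.04, 0.014, 0.031]]
    - [[0, 0.83, 0.34], [-0.038, 0.022, 0.031]]
    - [[0.13, 0.77, 0.35], [-0.032, 0.028, 0.032]]
    - [[0.25, 0.67, 0.34], [-0.028, 0.034, 0.033]]
    - [[0.35, 0.57, 0.33], [-0.02, 0.038, 0.033]]
    - [[0.43, 0.45, 0.33], [-0.014, 0.043, 0.034]]
    - [[0.48, 0.31, 0.31], [-0.005, 0.045, 0.036]]
    - [[0.5, 0.19, 0.3], [0.003, 0.045, 0.036]]
    - [[0.5, 0.06, 0.28], [0.011, 0.046, 0.038]]
    - [[0.48, -0.07, 0.27], [0.019, 0.043, 0.04]]

```text
time: 11.5
tool_pos: [0.5185, 0.1067, 0.1731]
tool_rot: [2.579, 0.061, 2.589]
contact_force: [0.2, -0.6, -5.0]
opening: 0.0134
grip_force: 55.0
```

```bash
python3 - <<'E'
from kin import *
s=robot.observe(); q0=s["qpos"]; print(s["time"],q0.round(3),s["tool_pos"],s["grip_force"],s["opening"])
P,M=tool_for_stand((.48,-.06),np.radians(-130),.16)
q=[x for x in ik(P,M,g,12) if x[5]>0][0]; N=20; print(q.round(3))
T=[fk(q0+(q-q0)*k/N,g) for k in range(N+1)]
print(np.array([[*t[0],*keypose(*t)[0]] for t in T[::5]]).round(3))
plan([(P,M,1) for P,M in T[1:]])
E
```

```text
11.5 [-0.254  0.274  1.953  0.739  0.826 -1.78 ] [0.5185182  0.1066918  0.17312344] 54.996711015701294 0.013449704529058932
[ 0.096  0.733  1.305 -0.699  1.902  0.846]
[[ 0.518  0.107  0.173  0.468  0.15   0.153]
 [ 0.47   0.105  0.137  0.423  0.157  0.137]
 [ 0.435  0.048  0.126  0.406  0.111  0.119]
 [ 0.436 -0.026  0.157  0.426  0.029  0.116]
 [ 0.469 -0.073  0.228  0.48  -0.06   0.16 ]]
max 0.65 9.895908245330492
[[[0.44,-0.18,0.24],[0.027,0.04,0.041]],[[0.36,-0.28,0.21],[0.034,0.035,0.043]],[[0.29,-0.37,0.19],[0.041,0.029,0.044]],[[0.19,-0.43,0.15],[0.045,0.023,0.047]],[[0.09,-0.49,0.12],[0.05,0.015,0.049]],[[-0.02,-0.5,0.1],[0.052,0.006,0.052]],[[-0.12,-0.52,0.06],[0.054,-0.001,0.053]],[[-0.23,-0.5,0.02],[0.054,-0.011,0.057]],[[-0.33,-0.46,-0.01],[0.052,-0.018,0.059]],[[-0.42,-0.42,-0.05],[0.049,-0.027,0.062]]]
[[[-0.49,-0.36,-0.08],[0.045,-0.034,0.065]],[[-0.56,-0.28,-0.13],[0.04,-0.041,0.068]],[[-0.6,-0.21,-0.16],[0.033,-0.047,0.072]],[[-0.63,-0.12,-0.2],[0.027,-0.051,0.074]],[[-0.65,-0.04,-0.24],[0.019,-0.054,0.078]],[[-0.65,0.04,-0.28],[0.011,-0.057,0.081]],[[-0.65,0.11,-0.32],[0.004,-0.057,0.085]],[[-0.62,0.18,-0.35],[-0.005,-0.056,0.088]],[[-0.6,0.25,-0.39],[-0.011,-0.055,0.091]],[[-0.57,0.29,-0.43],[-0.019,-0.052,0.095]]]
```

Tracking is exact, so I'll continue.

Request:
send_rows:
  plan:
    - [[0.44, -0.18, 0.24], [0.027, 0.04, 0.041]]
    - [[0.36, -0.28, 0.21], [0.034, 0.035, 0.043]]
    - [[0.29, -0.37, 0.19], [0.041, 0.029, 0.044]]
    - [[0.19, -0.43, 0.15], [0.045, 0.023, 0.047]]
    - [[0.09, -0.49, 0.12], [0.05, 0.015, 0.049]]
    - [[-0.02, -0.5, 0.1], [0.052, 0.006, 0.052]]
    - [[-0.12, -0.52, 0.06], [0.054, -0.001, 0.053]]
    - [[-0.23, -0.5, 0.02], [0.054, -0.011, 0.057]]
    - [[-0.33, -0.46, -0.01], [0.052, -0.018, 0.059]]
    - [[-0.42, -0.42, -0.05], [0.049, -0.027, 0.062]]

```text
time: 12.75
tool_pos: [0.4362, 0.0476, 0.1264]
tool_rot: [-2.83, -0.168, 1.921]
contact_force: [-0.3, -0.6, -5.9]
opening: 0.0134
grip_force: 55.0
```

Request:
send_rows:
  plan:
    - [[-0.49, -0.36, -0.08], [0.045, -0.034, 0.065]]
    - [[-0.56, -0.28, -0.13], [0.04, -0.041, 0.068]]
    - [[-0.6, -0.21, -0.16], [0.033, -0.047, 0.072]]
    - [[-0.63, -0.12, -0.2], [0.027, -0.051, 0.074]]
    - [[-0.65, -0.04, -0.24], [0.019, -0.054, 0.078]]
    - [[-0.65, 0.04, -0.28], [0.011, -0.057, 0.081]]
    - [[-0.65, 0.11, -0.32], [0.004, -0.057, 0.085]]
    - [[-0.62, 0.18, -0.35], [-0.005, -0.056, 0.088]]
    - [[-0.6, 0.25, -0.39], [-0.011, -0.055, 0.091]]
    - [[-0.57, 0.29, -0.43], [-0.019, -0.052, 0.095]]

```text
time: 14.0
tool_pos: [0.4703, -0.0726, 0.2278]
tool_rot: [3.126, 1.046, 0.859]
contact_force: [0.2, 0.8, -5.1]
opening: 0.0133
grip_force: 55.0
```

```bash
python3 - <<'E'
from kin import *
s=robot.observe(); print(s["time"],s["qpos"].round(3),s["tool_pos"],s["tool_rot"])
P,M=s["tool_pos"],R.from_euler("xyz",s["tool_rot"]).as_matrix()
m,K=keypose(P,M); print(m,K.round(3)); 
c,p,d=snap("scene","s3"); c2,p2,d2=snap("wrist","w3")
cv2.imwrite("pics/sw3.png",np.hstack([cv2.resize(p[60:320,160:460],(400,347)),cv2.resize(p2,(400,347))]))
# expected projections
for X in (m,m+.19*K[:,0]):
    for cc in(c,c2):
        y=cc[0]@(cc[1]@X+cc[2]); print((y[:2]/y[2]).round(0),end=" ")
Pt,Mt=tool_for_stand((.48,-.06),np.radians(-130),.012)
plan([(Pt,Mt,10)])
E
```

```text
14.0 [ 0.096  0.733  1.304 -0.7    1.901  0.853] [ 0.47034215 -0.07261212  0.22778724] [3.1256079  1.0464886  0.85892676]
[ 0.48135185 -0.06030752  0.16030006] [[-0.006  0.764  0.645]
 [ 0.004 -0.645  0.765]
 [ 1.     0.008  0.001]]
[269. 199.] [275. 117.] [267. 155.] [278. 613.] max 0.51 0.12727922061357855
[[[0.51,0,0.3],[0,0,0]],[[0.51,0,0.3],[0,0,0]],[[0.51,-0.01,0.3],[0,0,0]],[[0.51,0,0.3],[0,0,0]],[[0.51,-0.01,0.3],[0,0,0]],[[0.51,0,0.3],[0,0,0]],[[0.51,-0.01,0.3],[0,0,-0.001]],[[0.51,0,0.3],[0.001,0,0]],[[0.5,-0.01,0.3],[0,-0.001,-0.001]],[[0.51,0,0.31],[0.001,0,0]]]
```

View pics/sw3.png

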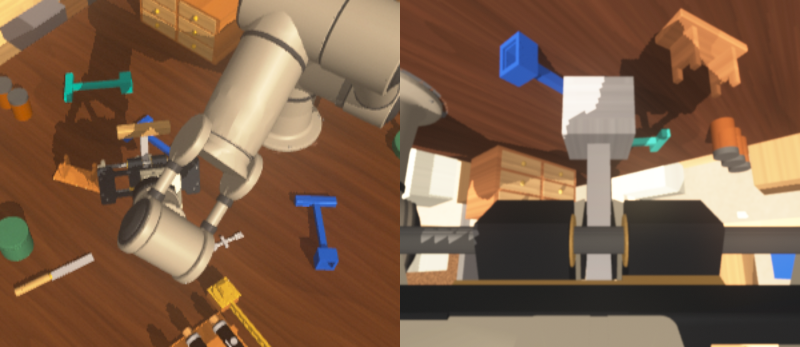

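The scene view shows the key upright in the gripper over the bench. In the wrist view the socket block spans (562–635, 76–160). I'll compare that with the predicted projection to check for slip.

```bash
python3 - <<'E'
from kin import *
s=robot.observe(); P,M=s["tool_pos"],R.from_euler("xyz",s["tool_rot"]).as_matrix()
m,K=keypose(P,M); c,p,d=load("w3")
for x in(0,.032):
  for y in(-.021,.021):
    X=m+K@[x,y,.021]; Y=c[0]@(c[1]@X+c[2]); v=Y[:2]/Y[2]; print(x,y,v.round(1), ((v-[0,0])*[400/560,347/420]+[400,0]).round())
w=world(c,d); r=w[95:185,230:326].reshape(-1,3); q=(r-m)@K; 
q=q[(abs(q[:,1])<.019)&(q[:,0]<.04)&(q[:,0]>-.01)&(abs(q[:,2]-.021)<.015)]; print(len(q),q.mean(0)); print(np.polyfit(q[:,0],q[:,2],1))
print("x extent",np.percentile(q[:,0],[1,99]))
E
```

```text
0 -0.021 [223.8  90. ] [560.  74.]
0 0.021 [322.8  89. ] [631.  74.]
0.032 -0.021 [221.6 160.2] [558. 132.]
0.032 0.021 [326.3 159.1] [633. 131.]
6964 [0.01873913 0.00022982 0.01757979]
[-0.10659074  0.01957721]
x extent [0.00109233 0.03218042]
```

Request:
send_rows:
  plan:
    - [[0.51, 0, 0.3], [0, 0, 0]]
    - [[0.51, 0, 0.3], [0, 0, 0]]
    - [[0.51, -0.01, 0.3], [0, 0, 0]]
    - [[0.51, 0, 0.3], [0, 0, 0]]
    - [[0.51, -0.01, 0.3], [0, 0, 0]]
    - [[0.51, 0, 0.3], [0, 0, 0]]
    - [[0.51, -0.01, 0.3], [0, 0, -0.001]]
    - [[0.51, 0, 0.3], [0.001, 0, 0]]
    - [[0.5, -0.01, 0.3], [0, -0.001, -0.001]]
    - [[0.51, 0, 0.31], [0.001, 0, 0]]

```text
time: 15.35
tool_pos: [0.4683, -0.0731, 0.0788]
tool_rot: [-3.139, 1.047, 0.876]
contact_force: [0.5, -0.3, -4.9]
opening: 0.0136
grip_force: 55.0
```

Request:
send_rows:
  plan:
    - [[0.07, 0, 0.04], [0, 0, 0]]
    - [[0.07, 0, 0.04], [0, 0, 0]]
    - [[0.07, 0, 0.04], [0, 0, 0]]
    - [[0.05, 0, 0.03], [0, 0, 0]]
    - [[0.05, 0, 0.03], [0, 0, 0]]
    - [[0.04, 0, 0.02], [0, 0, 0]]
    - [[0.03, 0, 0.02], [0, 0, 0]]
    - [[0.02, 0, 0.01], [0, 0, 0]]
    - [[0, 0, 0], [0, 0, 0]]
    - [[0, 0, 0], [0, 0, 0]]

```text
time: 16.6
tool_pos: [0.4682, -0.0731, 0.0688]
tool_rot: [-3.14, 1.048, 0.875]
contact_force: [-0.3, 1.0, 1.2]
opening: 0.0137
grip_force: 55.0
```

```bash
python3 - <<'E'
from kin import *
s=robot.observe(); print(s["time"],s["tool_pos"],s["tool_rot"],s["contact_force"],s["torque"])
P,M=s["tool_pos"],R.from_euler("xyz",s["tool_rot"]).as_matrix()
m,K=keypose(P,M); print(m,K.round(3))
E
```

```text
16.6 [ 0.46821107 -0.07308439  0.06883294] [-3.13998864  1.0479435   0.8754766 ] [-0.29936017  1.03066632  1.1561129 ] [ 0.29546485 -0.09392706 -0.15641509]
[ 0.47868818 -0.06045648  0.0013207 ] [[ 0.001  0.765  0.644]
 [-0.    -0.644  0.765]
 [ 1.    -0.001 -0.001]]
```

Request:
send_rows:
  plan:
    - [[0, 0, 0], [0, 0, 0]]
    - [[0, 0, 0], [0, 0, 0]]
    - [[0, 0, 0], [0, 0, 0]]
    - [[0, 0, 0], [0, 0, 0]]
    - [[0, 0, 0], [0, 0, 0]]
    - [[0, 0, 0], [0, 0, 0]]
    - [[0, 0, 0], [0, 0, 0]]
    - [[0, 0, -0.2], [0, 0, 0]]
    - [[0, 0, -0.4], [0, 0, 0]]
    - [[0, 0, -0.6], [0, 0, 0]]
  gripper: 1

```text
time: 17.85
tool_pos: [0.4854, -0.0526, 0.0838]
tool_rot: [-3.139, 1.047, 0.876]
contact_force: [0.1, -0.2, 0.2]
opening: 0.0918
grip_force: 0.0
```

```bash
python3 - <<'E'
from kin import *
s=robot.observe(); print(s["time"],s["tool_pos"],s["opening"],s["contact_force"])
q0=s["qpos"]; P0,M0=s["tool_pos"],R.from_euler("xyz",s["tool_rot"]).as_matrix()
yaw=np.radians(140); Md=rot([np.cos(yaw),np.sin(yaw),0],[0,0,-1]); Pd=np.array([.479,-.060,.255])
Pr=P0-.12*M0[:,2]; near=ik(Pr,M0,g,1,near=q0)[0]
for q in ik(Pd,Md,g,12): print(q.round(3),near.round(3),q0.round(3))
q=min(ik(Pd,Md,g,12),key=lambda q:abs(q-near).sum())
N=14; T=[fk(near+(q-near)*k/N,g) for k in range(1,N+1)]
print(np.array([t[0] for t in T]).round(3))
plan([(Pr,M0,6)]+[(a,b,1) for a,b in T])
E
```

```text
17.85 [ 0.48543848 -0.05258405  0.08375133] 0.09180454183650844 [ 0.09872177 -0.21773139  0.23399386]
[-0.284  0.242  1.585  0.     1.314 -1.156] [ 0.216  1.015  0.946 -0.632  2.031  0.887] [ 0.123  0.948  1.304 -0.644  1.749  1.001]
[[ 0.548  0.013  0.151]
 [ 0.544  0.001  0.157]
 [ 0.539 -0.01   0.164]
 [ 0.533 -0.019  0.171]
 [ 0.527 -0.027  0.178]
 [ 0.521 -0.034  0.185]
 [ 0.515 -0.039  0.193]
 [ 0.51  -0.044  0.201]
 [ 0.504 -0.048  0.209]
 [ 0.498 -0.051  0.217]
 [ 0.493 -0.054  0.226]
 [ 0.488 -0.056  0.235]
 [ 0.484 -0.058  0.245]
 [ 0.479 -0.06   0.255]]
max 0.8 9.254258479208369
[[[0,0,-0.8],[0,0,0]],[[0,0,-0.8],[0,0,0]],[[0,0,-0.8],[0,0,0]],[[0,0,-0.8],[0,0,0]],[[0,0,-0.8],[0,0,0]],[[0,0,-0.8],[0,0,0]],[[-0.49,0.23,0.31],[0.013,0.048,-0.09]],[[-0.52,0.11,0.25],[0.006,0.049,-0.087]],[[-0.52,-0.01,0.19],[-0.003,0.05,-0.085]],[[-0.48,-0.12,0.12],[-0.011,0.049,-0.082]]]
[[[-0.44,-0.22,0.06],[-0.019,0.046,-0.079]],[[-0.36,-0.28,0],[-0.027,0.042,-0.078]],[[-0.29,-0.34,-0.07],[-0.034,0.037,-0.075]],[[-0.21,-0.36,-0.12],[-0.039,0.03,-0.074]],[[-0.13,-0.36,-0.17],[-0.044,0.022,-0.071]],[[-0.07,-0.36,-0.22],[-0.046,0.015,-0.069]],[[0,-0.33,-0.27],[-0.048,0.005,-0.068]],[[0.03,-0.29,-0.32],[-0.049,-0.003,-0.066]],[[0.07,-0.25,-0.35],[-0.046,-0.012,-0.065]],[[0.08,-0.21,-0.38],[-0.043,-0.021,-0.063]]]
```

```bash
python3 - <<'E'
from kin import *
s=robot.observe()
q0=s["qpos"]; P0,M0=s["tool_pos"],R.from_euler("xyz",s["tool_rot"]).as_matrix()
yaw=np.radians(140); Md=rot([np.cos(yaw),np.sin(yaw),0],[0,0,-1]); Pd=np.array([.479,-.060,.29])
Pr=P0-.1*M0[:,2]; P2=Pr+[0,0,.12]; near=ik(P2,M0,g,1,near=q0)[0]
q=min(ik(Pd,Md,g,12),key=lambda q:abs(q-near).sum()); print(near.round(2),q.round(2))
N=20; T=[fk(near+(q-near)*k/N,g) for k in range(1,N+1)]
print(np.array([t[0] for t in T[::3]]).round(3))
plan([(Pr,M0,5),(P2,M0,5)]+[(a,b,1) for a,b in T])
E
```

```text
[ 0.2   0.88  0.92 -0.7   2.15  0.76] [-0.28  0.22  1.52 -0.    1.4  -1.16]
[[ 0.538  0.004  0.254]
 [ 0.527 -0.022  0.255]
 [ 0.516 -0.04   0.257]
 [ 0.504 -0.051  0.26 ]
 [ 0.494 -0.057  0.265]
 [ 0.486 -0.059  0.274]
 [ 0.48  -0.06   0.285]]
max 0.84 6.470618208486729
[[[0,0,-0.8],[0,0,0]],[[0,0,-0.8],[0,0,0]],[[0,0,-0.8],[0,0,0]],[[0,0,-0.8],[0,0,0]],[[0,0,-0.8],[0,0,0]],[[-0.83,0,-0.48],[0,0,0]],[[-0.83,0,-0.48],[0,0,0]],[[-0.83,0,-0.48],[0,0,0]],[[-0.83,0,-0.48],[0,0,0]],[[-0.84,-0.01,-0.48],[0,0,0]]]
[[[-0.21,0.18,0.33],[0.007,0.032,-0.064]],[[-0.22,0.12,0.31],[0.003,0.033,-0.062]],[[-0.23,0.07,0.27],[0,0.034,-0.061]],[[-0.24,0.02,0.25],[-0.003,0.033,-0.06]],[[-0.22,-0.02,0.21],[-0.007,0.033,-0.058]],[[-0.21,-0.06,0.19],[-0.011,0.033,-0.057]],[[-0.18,-0.09,0.15],[-0.015,0.031,-0.056]],[[-0.17,-0.12,0.13],[-0.018,0.029,-0.054]],[[-0.13,-0.14,0.09],[-0.021,0.027,-0.054]],[[-0.11,-0.16,0.07],[-0.024,0.025,-0.052]]]
[[[-0.08,-0.16,0.03],[-0.027,0.022,-0.051]],[[-0.05,-0.16,0.01],[-0.029,0.018,-0.05]],[[-0.03,-0.16,-0.02],[-0.031,0.015,-0.049]],[[0,-0.15,-0.05],[-0.032,0.012,-0.047]],[[0.02,-0.14,-0.08],[-0.034,0.007,-0.047]],[[0.02,-0.12,-0.09],[-0.034,0.003,-0.046]],[[0.04,-0.11,-0.13],[-0.034,-0.001,-0.045]],[[0.04,-0.09,-0.14],[-0.034,-0.005,-0.043]],[[0.05,-0.07,-0.17],[-0.032,-0.008,-0.044]],[[0.04,-0.06,-0.18],[-0.032,-0.013,-0.042]]]
```

Request:
send_rows:
  plan:
    - [[0, 0, -0.8], [0, 0, 0]]
    - [[0, 0, -0.8], [0, 0, 0]]
    - [[0, 0, -0.8], [0, 0, 0]]
    - [[0, 0, -0.8], [0, 0, 0]]
    - [[0, 0, -0.8], [0, 0, 0]]
    - [[-0.83, 0, -0.48], [0, 0, 0]]
    - [[-0.83, 0, -0.48], [0, 0, 0]]
    - [[-0.83, 0, -0.48], [0, 0, 0]]
    - [[-0.83, 0, -0.48], [0, 0, 0]]
    - [[-0.84, -0.01, -0.48], [0, 0, 0]]

```text
time: 19.1
tool_pos: [0.5403, 0.0131, 0.2553]
tool_rot: [-3.14, 1.047, 0.875]
contact_force: [-0.0, 0.3, 0.6]
opening: 0.0919
grip_force: 0.0
```

Request:
send_rows:
  plan:
    - [[-0.21, 0.18, 0.33], [0.007, 0.032, -0.064]]
    - [[-0.22, 0.12, 0.31], [0.003, 0.033, -0.062]]
    - [[-0.23, 0.07, 0.27], [0, 0.034, -0.061]]
    - [[-0.24, 0.02, 0.25], [-0.003, 0.033, -0.06]]
    - [[-0.22, -0.02, 0.21], [-0.007, 0.033, -0.058]]
    - [[-0.21, -0.06, 0.19], [-0.011, 0.033, -0.057]]
    - [[-0.18, -0.09, 0.15], [-0.015, 0.031, -0.056]]
    - [[-0.17, -0.12, 0.13], [-0.018, 0.029, -0.054]]
    - [[-0.13, -0.14, 0.09], [-0.021, 0.027, -0.054]]
    - [[-0.11, -0.16, 0.07], [-0.024, 0.025, -0.052]]

```text
time: 20.35
tool_pos: [0.5033, -0.0517, 0.2601]
tool_rot: [-2.671, 0.255, 1.79]
contact_force: [0.1, -0.6, -0.4]
opening: 0.0918
grip_force: 0.0
```

Request:
send_rows:
  plan:
    - [[-0.08, -0.16, 0.03], [-0.027, 0.022, -0.051]]
    - [[-0.05, -0.16, 0.01], [-0.029, 0.018, -0.05]]
    - [[-0.03, -0.16, -0.02], [-0.031, 0.015, -0.049]]
    - [[0, -0.15, -0.05], [-0.032, 0.012, -0.047]]
    - [[0.02, -0.14, -0.08], [-0.034, 0.007, -0.047]]
    - [[0.02, -0.12, -0.09], [-0.034, 0.003, -0.046]]
    - [[0.04, -0.11, -0.13], [-0.034, -0.001, -0.045]]
    - [[0.04, -0.09, -0.14], [-0.034, -0.005, -0.043]]
    - [[0.05, -0.07, -0.17], [-0.032, -0.008, -0.044]]
    - [[0.04, -0.06, -0.18], [-0.032, -0.013, -0.042]]

```text
time: 21.6
tool_pos: [0.478, -0.0609, 0.2906]
tool_rot: [3.14, 0.001, 2.447]
contact_force: [-0.1, -0.7, -0.5]
opening: 0.0916
grip_force: 0.0
```

```bash
python3 - <<'E'
from kin import *
s=robot.observe(); print(s["time"],s["qpos"].round(3),s["tool_pos"],s["tool_rot"])
c,p,d=snap("wrist","w4"); print(-c[2]@c[1])
E
```

```text
21.6 [-2.870e-01  2.160e-01  1.521e+00  1.000e-03  1.403e+00 -1.163e+00] [ 0.47804496 -0.06089036  0.29061169] [3.13996001e+00 1.10484502e-03 2.44705261e+00]
[ 0.42553907 -0.01776965  0.4484548 ]
```

View pics/w4.png

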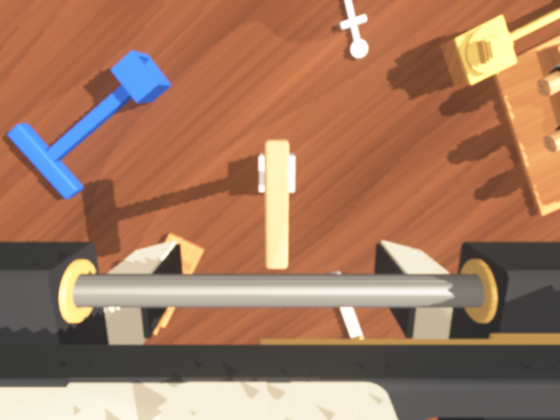

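The key stands freely on its socket. Its handle top runs from (277.5,141) to (276.5,268), and the screw head is visible at about (485,52).

```bash
python3 - <<'E'
from kin import *
c,p,d=load("w4"); a=ray(c,277.5,141,.19); b=ray(c,276.5,268,.19); C=(a+b)/2
print(a,b,np.linalg.norm(a-b),C); v=a-b; yaw=np.arctan2(v[1],v[0]); print(yaw)
Md=rot([np.cos(yaw),np.sin(yaw),0],[0,0,-1])
plan([(np.array([C[0],C[1],.162]),Md,10)])
cv2.imwrite("pics/scr.png",cv2.resize(p[5:105,420:540],(720,600),interpolation=cv2.INTER_CUBIC))
E
```

```text
[ 0.44032305 -0.02973917  0.19      ] [ 0.51515876 -0.09314927  0.19      ] 0.09808783941558073 [ 0.4777409  -0.06144422  0.19      ]
2.4386541332831717
max 0.52 0.12727922061357855
[[[0,0,0.52],[0,0,0.001]],[[0,0,0.52],[0,0,0.001]],[[0,0,0.52],[0,0,0.001]],[[0,0,0.52],[0,0,0.001]],[[0,0,0.52],[0,0,0]],[[0,0,0.52],[0,0,0.001]],[[0,-0.01,0.51],[0.001,0,0]],[[0,0,0.52],[0,0.001,0.001]],[[0,-0.01,0.51],[0.001,0,0]],[[0,0,0.52],[0,0.001,0.001]]]
```

View pics/scr.png

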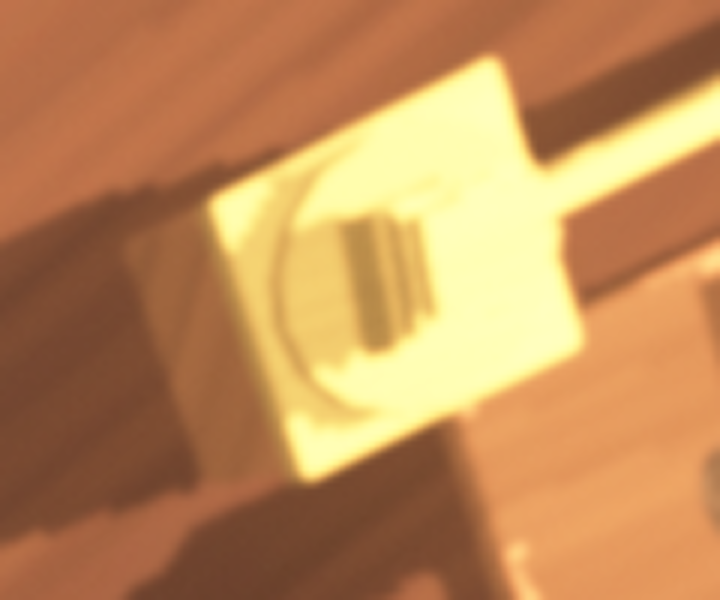

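The enlarged view shows the square head's shaded left side, with its base edge from (343,220) to (370,350) in the crop.

Request:
send_rows:
  plan:
    - [[0, 0, 0.52], [0, 0, 0.001]]
    - [[0, 0, 0.52], [0, 0, 0.001]]
    - [[0, 0, 0.52], [0, 0, 0.001]]
    - [[0, 0, 0.52], [0, 0, 0.001]]
    - [[0, 0, 0.52], [0, 0, 0]]
    - [[0, 0, 0.52], [0, 0, 0.001]]
    - [[0, 0, 0.51], [0, 0, 0]]
    - [[0, 0, 0.52], [0, 0, 0.001]]
    - [[0, 0, 0.51], [0, 0, 0]]
    - [[0, 0, 0.5], [0, 0, 0]]

```text
time: 22.9
tool_pos: [0.4784, -0.0605, 0.1597]
tool_rot: [3.141, -0.001, 2.434]
contact_force: [-0.2, 0.5, -0.3]
opening: 0.0922
grip_force: 0.0
```

Request:
send_rows:
  plan:
    - [[0, 0, 0], [0, 0, 0]]
    - [[0, 0, 0], [0, 0, 0]]
    - [[0, 0, 0], [0, 0, 0]]
    - [[0, 0, 0], [0, 0, 0]]
    - [[0, 0, 0], [0, 0, 0]]
    - [[0, 0, 0], [0, 0, 0]]
    - [[0, 0, 0], [0, 0, 0]]
    - [[0, 0, 0], [0, 0, 0]]
    - [[0, 0, 0], [0, 0, 0]]
    - [[0, 0, 0], [0, 0, 0]]
  gripper: -1
  force: 58

```text
time: 24.15
tool_pos: [0.4782, -0.0606, 0.1605]
tool_rot: [3.142, -0.001, 2.434]
contact_force: [-1.6, -0.7, 1.3]
opening: 0.0177
grip_force: 58.0
```

```bash
python3 - <<'E'
from kin import *
s=robot.observe(); print(s["time"],s["tool_pos"],s["tool_rot"],s["opening"],s["grip_force"],s["contact_force"])
c,p,d=load("w4"); f=lambda x,y,z: ray(c,420+(x+.5)/6-.5,5+(y+.5)/6-.5,z)
def az(a,b): v=b-a; return np.degrees(np.arctan2(v[1],v[0]))
print("base",f(343,220,.046),f(370,350,.046),az(f(343,220,.046),f(370,350,.046)))
print("top",az(f(418,215,.064),f(437,315,.064)),"post",az(f(210,205,.04),f(300,480,.04)),az(f(300,480,.04),f(583,350,.04)))
pc=[f(210,205,.04),f(300,480,.04),f(583,348,.04),f(495,55,.04)]; print("post corners",np.array(pc).round(4),np.mean(pc,0))
c,p,d=load("top0"); 
M=R.from_euler("xyz",s["tool_rot"]).as_matrix()
# lift to mouth z .10 then over to 45 mm short of the screw
plan([(s["tool_pos"]+[0,0,.11],M,6),(np.array([.500,.10,s["tool_pos"][2]+.11]),M,9)])
E
```

```text
24.15 [ 0.47819297 -0.06064043  0.16051109] [ 3.14153329e+00 -7.60983272e-04  2.43437182e+00] 0.017716745705374706 57.97603726387024 [-1.58196118 -0.70912399  1.27485158]
base [0.50264103 0.18796883 0.046     ] [0.52374867 0.18046982 0.046     ] -19.55885101225141
top -20.071219243851857 post -13.999194618804845 75.02929600602855
post corners [[0.4868 0.1744 0.04  ]
 [0.536  0.1621 0.04  ]
 [0.5493 0.2128 0.04  ]
 [0.4981 0.2251 0.04  ]] [0.51752535 0.19360026 0.04      ]
max 0.74 0.0
[[[0,0,-0.73],[0,0,0]],[[0,0,-0.73],[0,0,0]],[[0,0,-0.73],[0,0,0]],[[0,0,-0.74],[0,0,0]],[[0,0,-0.73],[0,0,0]],[[0,0,-0.74],[0,0,0]],[[0.39,0.61,0],[0,0,0]],[[0.39,0.61,0],[0,0,0]],[[0.39,0.6,0],[0,0,0]],[[0.39,0.61,0],[0,0,0]]]
[[[0.39,0.6,0],[0,0,0]],[[0.39,0.61,0],[0,0,0]],[[0.39,0.6,0],[0,0,0]],[[0.39,0.61,0],[0,0,0]],[[0.4,0.6,0],[0,0,0]],[[0,0,0],[0,0,0]],[[0,0,0],[0,0,0]],[[0,0,0],[0,0,0]],[[0,0,0],[0,0,0]],[[0,0,0],[0,0,0]]]
```

```bash
python3 - <<'E'
from kin import *
s=robot.observe(); M=R.from_euler("xyz",s["tool_rot"]).as_matrix()
y=np.radians(160); Md=rot([np.cos(y),np.sin(y),0],[0,0,-1])
plan([(s["tool_pos"]+[0,0,.11],M,6),(np.array([.574,.173,s["tool_pos"][2]+.11]),Md,14)])
E
```

```text
max 0.74 1.53
[[[0,0,-0.73],[0,0,0]],[[0,0,-0.73],[0,0,0]],[[0,0,-0.73],[0,0,0]],[[0,0,-0.74],[0,0,0]],[[0,0,-0.73],[0,0,0]],[[0,0,-0.74],[0,0,0]],[[0.23,0.69,0],[0,0,-0.016]],[[0.21,0.69,0],[0,0,-0.016]],[[0.19,0.7,0],[0,0,-0.016]],[[0.17,0.7,0],[0,0,-0.016]]]
[[[0.16,0.7,0],[0,0,-0.016]],[[0.14,0.71,0],[0,0,-0.016]],[[0.12,0.71,0],[0,0,-0.017]],[[0.1,0.71,0],[0,0,-0.016]],[[0.08,0.72,0],[0,0,-0.017]],[[0.06,0.72,0],[0,0,-0.016]],[[0.05,0.72,0],[0,0,-0.017]],[[0.03,0.72,0],[0,0,-0.016]],[[0.01,0.72,0],[0,0,-0.017]],[[-0.01,0.72,0],[0,0,-0.016]]]
```

Request:
send_rows:
  plan:
    - [[0, 0, -0.73], [0, 0, 0]]
    - [[0, 0, -0.73], [0, 0, 0]]
    - [[0, 0, -0.73], [0, 0, 0]]
    - [[0, 0, -0.74], [0, 0, 0]]
    - [[0, 0, -0.73], [0, 0, 0]]
    - [[0, 0, -0.74], [0, 0, 0]]
    - [[0.23, 0.69, 0], [0, 0, -0.016]]
    - [[0.21, 0.69, 0], [0, 0, -0.016]]
    - [[0.19, 0.7, 0], [0, 0, -0.016]]
    - [[0.17, 0.7, 0], [0, 0, -0.016]]

```text
time: 25.4
tool_pos: [0.5061, 0.0076, 0.2701]
tool_rot: [3.141, -0.001, 2.537]
contact_force: [-1.1, 0.1, -5.4]
opening: 0.018
grip_force: 58.0
```

Request:
send_rows:
  plan:
    - [[0.16, 0.7, 0], [0, 0, -0.016]]
    - [[0.14, 0.71, 0], [0, 0, -0.016]]
    - [[0.12, 0.71, 0], [0, 0, -0.017]]
    - [[0.1, 0.71, 0], [0, 0, -0.016]]
    - [[0.08, 0.72, 0], [0, 0, -0.017]]
    - [[0.06, 0.72, 0], [0, 0, -0.016]]
    - [[0.05, 0.72, 0], [0, 0, -0.017]]
    - [[0.03, 0.72, 0], [0, 0, -0.016]]
    - [[0.01, 0.72, 0], [0, 0, -0.017]]
    - [[-0.01, 0.72, 0], [0, 0, -0.016]]

```text
time: 26.65
tool_pos: [0.5745, 0.1743, 0.2707]
tool_rot: [3.141, -0.0, 2.794]
contact_force: [0.5, 0.4, -4.9]
opening: 0.0177
grip_force: 58.0
```

```bash
python3 - <<'E'
from kin import *
s=robot.observe(); print(s["time"],s["qpos"].round(3),s["tool_pos"],s["tool_rot"],s["contact_force"],s["torque"])
c,p,d=snap("wrist","w5"); Y=c[0]@(c[1]@[.5175,.1936,.064]+c[2]); print(Y[:2]/Y[2])
E
```

```text
26.65 [ 1.670e-01  4.570e-01  1.225e+00  1.000e-03  1.459e+00 -1.057e+00] [0.57446812 0.17431034 0.27065141] [ 3.14086784e+00 -4.59898093e-04  2.79419853e+00] [ 0.4954262   0.42219318 -4.93983385] [-0.00027231 -0.00219713  0.02234252]
[276.78406705 121.89109248]
```

View pics/w5.png

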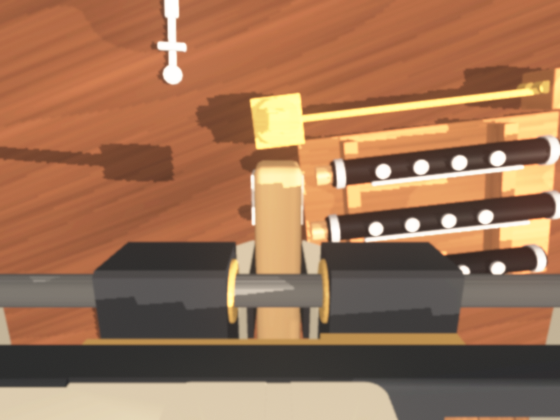

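The key is held squarely. The post lies at (250–304, 93–150), with the screw near (278,122). I'll enlarge it with the contrast stretched.

```bash
python3 - <<'E'
from kin import *
c,p,d=load("w5"); q=p[85:160,235:325].astype(float)
q=cv2.resize(q,(720,600),interpolation=cv2.INTER_CUBIC)
q=np.clip((q-60)*1.0,0,255)
b=q[:,:,0]; b=(np.clip((b-np.percentile(b,5))/(np.percentile(b,99.5)-np.percentile(b,5)),0,1)*255).astype(np.uint8)
cv2.imwrite("pics/scr2.png",b)
E
```

```text
(no output)
```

View pics/scr2.png

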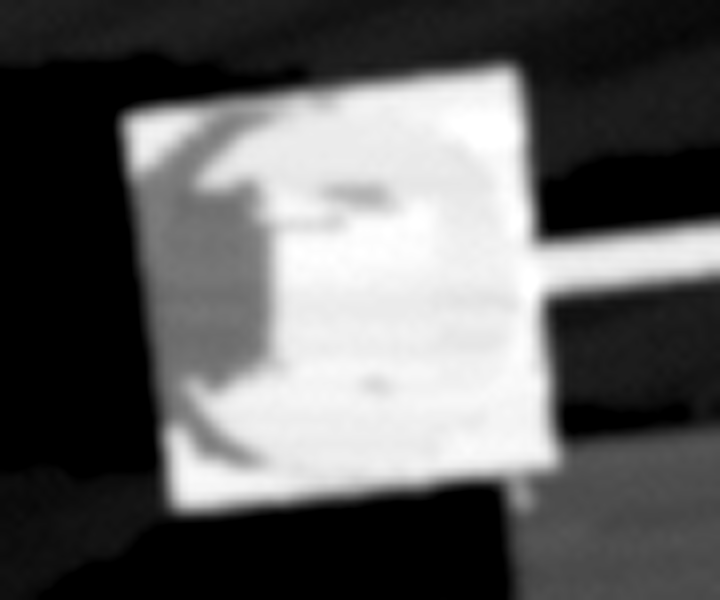

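The post corners in the crop are (122,115), (520,65), (560,465) and (172,512). The head's left edge is vertical at x = 268, parallel to the tool's x.

```bash
python3 - <<'E'
from kin import *
c,p,d=load("w5"); f=lambda x,y,z: ray(c,235+(x+.5)/8-.5,85+(y+.5)/8-.5,z)
pc=np.array([f(*v,.04) for v in((122,115),(520,65),(560,465),(172,512))]); print(pc.round(4),pc.mean(0))
e=[f(268,190,.064),f(268,370,.064)]; v=e[0]-e[1]; print(e,np.degrees(np.arctan2(v[1],v[0])))
w=pc[0]-pc[3]; print("post",np.degrees(np.arctan2(w[1],w[0])))
s=robot.observe(); C=np.array([*pc.mean(0)[:2],0])
# check key handle in the picture: top at z=tcp+.0295
a=ray(c,278,161,s["tool_pos"][2]+.0295); print("handle end",a, s["tool_pos"])
y=np.radians(160); Md=rot([np.cos(y),np.sin(y),0],[0,0,-1])
plan([(np.array([C[0],C[1],.25]),Md,10)])
E
```

```text
[[0.4865 0.1749 0.04  ]
 [0.4983 0.2256 0.04  ]
 [0.5485 0.214  0.04  ]
 [0.5366 0.1628 0.04  ]] [0.51750206 0.19434719 0.04      ]
[array([0.50237155, 0.18996733, 0.064     ]), array([0.52267791, 0.18244908, 0.064     ])] 159.68337584950294
post 166.44993388196488
handle end [0.52603411 0.19151678 0.30000831] [0.57504696 0.17642173 0.27050831]
max 0.25 0.09
[[[0.24,-0.01,0.08],[0,0,0]],[[0.24,-0.01,0.08],[0,0,0]],[[0.24,-0.01,0.08],[0,0,0]],[[0.24,-0.01,0.08],[0,0,0]],[[0.24,-0.01,0.08],[0,0,0]],[[0.24,-0.01,0.08],[0,0,0]],[[0.24,-0.01,0.09],[0,0,0.001]],[[0.24,-0.01,0.08],[0.001,0,0]],[[0.24,-0.01,0.09],[0,0,0.001]],[[0.25,-0.02,0.08],[0.001,0,0]]]
```

Request:
send_rows:
  plan:
    - [[0.24, -0.01, 0.08], [0, 0, 0]]
    - [[0.24, -0.01, 0.08], [0, 0, 0]]
    - [[0.24, -0.01, 0.08], [0, 0, 0]]
    - [[0.24, -0.01, 0.08], [0, 0, 0]]
    - [[0.24, -0.01, 0.08], [0, 0, 0]]
    - [[0.24, -0.01, 0.08], [0, 0, 0]]
    - [[0.24, -0.01, 0.09], [0, 0, 0.001]]
    - [[0.24, -0.01, 0.08], [0, 0, 0]]
    - [[0.24, -0.01, 0.09], [0, 0, 0]]
    - [[0.2, -0.02, 0.08], [0, 0, 0]]

```text
time: 27.95
tool_pos: [0.5172, 0.1909, 0.2501]
tool_rot: [3.141, -0.0, 2.791]
contact_force: [0.5, 0.7, -5.8]
opening: 0.0179
grip_force: 58.0
```

```bash
python3 - <<'E'
from kin import *
read_camera("top") # let it settle
s=robot.observe(); print(s["time"],s["tool_pos"],s["tool_rot"],s["contact_force"],s["torque"])
y=np.radians(160); Md=rot([np.cos(y),np.sin(y),0],[0,0,-1])
plan([(np.array([.5175,.1941,.226]),Md,5),(np.array([.5175,.1941,.212]),Md,5)])
E
```

```text
28.0 [0.51657005 0.19109134 0.24986364] [ 3.14128608e+00 -1.39938593e-03  2.79127096e+00] [-0.27233731  0.88633735 -4.98689953] [0.052726   0.14766461 0.00503841]
max 0.19 0.12727922061357855
[[[0,0.03,0.19],[0,0,0]],[[0,0.02,0.19],[0,0,0]],[[0,0.03,0.19],[0,0,0]],[[0,0.02,0.19],[0,0,0]],[[0.01,0.03,0.19],[0,-0.001,-0.001]],[[0,0,0.11],[0,0,0]],[[0,0,0.11],[0,0,0]],[[0,0,0.11],[0,0,0]],[[0,0,0.12],[0,0,0]],[[0,0,0.11],[0,0,0]]]
```

```bash
python3 - <<'E'
from kin import *
A=[];Q=[]
for i in range(5):
    read_camera("top"); s=robot.observe(); A.append([*s["tool_pos"],s["tool_rot"][2]]); Q.append(fk(s["qpos"],g)[0])
print(np.array(A).round(4)); print(np.array(Q).round(4))
P=np.mean(A,0)[:3]; M=R.from_euler("xyz",s["tool_rot"]).as_matrix()
print("shift tool mm",(M.T@(np.array([.5175,.1941,P[2]])-P)*1000).round(2))
E
```

```text
[[0.517  0.191  0.25   2.7913]
 [0.5175 0.1909 0.2502 2.7912]
 [0.5177 0.1908 0.2503 2.791 ]
 [0.5179 0.1908 0.2504 2.7909]
 [0.5179 0.1908 0.2504 2.7908]]
[[0.5171 0.191  0.2501]
 [0.5175 0.1909 0.2503]
 [0.5178 0.1909 0.2504]
 [0.518  0.1908 0.2505]
 [0.518  0.1908 0.2504]]
shift tool mm [1.21 3.01 0.  ]
```

Request:
send_rows:
  plan:
    - [[0.03, 0.05, 0.1], [0, 0, 0]]
    - [[0.03, 0.05, 0.15], [0, 0, 0]]
    - [[0, 0.02, 0.15], [0, 0, 0]]
    - [[0, 0, 0.15], [0, 0, 0]]
    - [[0, 0, 0.15], [0, 0, 0]]
    - [[0, 0, 0.12], [0, 0, 0]]
    - [[0, 0, 0.12], [0, 0, 0]]
    - [[0, 0, 0.12], [0, 0, 0]]
    - [[0, 0, 0.12], [0, 0, 0]]
    - [[0, 0, 0.12], [0, 0, 0]]

```text
time: 29.5
tool_pos: [0.5173, 0.1942, 0.2176]
tool_rot: [3.141, -0.0, 2.791]
contact_force: [-0.0, -0.2, -5.0]
opening: 0.0175
grip_force: 58.0
```

```bash
python3 - <<'E'
from kin import *
for i in range(3):
    read_camera("top"); s=robot.observe(); print(s["time"],s["tool_pos"].round(4),s["tool_rot"].round(4),s["contact_force"].round(1),s["torque"].round(2))
E
```

```text
29.55 [0.5171 0.1941 0.2171] [ 3.1412e+00 -9.0000e-04  2.7909e+00] [-0.4  0.  -5.7] [-0.04  0.04 -0.02]
29.6 [0.5171 0.1941 0.2173] [ 3.1413e+00 -1.0000e-03  2.7909e+00] [-0.4  0.1 -5. ] [-0.05 -0.   -0.04]
29.65 [0.5172 0.1942 0.2176] [ 3.1411e+00 -7.0000e-04  2.7910e+00] [ 0.7 -0.4 -6.3] [0.01 0.05 0.06]
```

Request:
send_rows:
  plan:
    - [[0, 0, 0.04], [0, 0, 0]]
    - [[0, 0, 0.04], [0, 0, 0]]
    - [[0, 0, 0.04], [0, 0, 0]]
    - [[0, 0, 0.04], [0, 0, 0]]
    - [[0, 0, 0.04], [0, 0, 0]]
    - [[0, 0, 0.04], [0, 0, 0]]
    - [[0, 0, 0.04], [0, 0, 0]]
    - [[0, 0, 0.04], [0, 0, 0]]
    - [[0, 0, 0], [0, 0, 0]]
    - [[0, 0, 0], [0, 0, 0]]

```text
time: 30.9
tool_pos: [0.5173, 0.1942, 0.2098]
tool_rot: [3.141, -0.0, 2.791]
contact_force: [-0.4, 0.5, -5.7]
opening: 0.0177
grip_force: 58.0
```

```bash
python3 - <<'E'
from kin import *
for i in range(2):
    read_camera("top"); s=robot.observe(); print(s["time"],s["tool_pos"].round(4),s["tool_rot"].round(4),s["contact_force"].round(1),s["torque"].round(2))
E
```

```text
30.95 [0.5173 0.1942 0.2098] [ 3.1408e+00 -3.0000e-04  2.7909e+00] [ 0.  -0.2 -5. ] [-0.    0.01 -0.05]
31.0 [0.5173 0.1942 0.2098] [ 3.1408e+00 -3.0000e-04  2.7910e+00] [ 0.1  0.1 -5.1] [0.01 0.03 0.02]
```

Request:
send_rows:
  plan:
    - [[0, 0, 0.03], [0, 0, 0]]
    - [[0, 0, 0.03], [0, 0, 0]]
    - [[0, 0, 0.03], [0, 0, 0]]
    - [[0, 0, 0.02], [0, 0, 0]]
    - [[0, 0, 0.02], [0, 0, 0]]
    - [[0, 0, 0.02], [0, 0, 0]]
    - [[0, 0, 0], [0, 0, 0]]
    - [[0, 0, 0], [0, 0, 0]]
    - [[0, 0, 0], [0, 0, 0]]
    - [[0, 0, 0], [0, 0, 0]]

```text
time: 32.25
tool_pos: [0.5175, 0.1942, 0.2065]
tool_rot: [3.14, 0.001, 2.791]
contact_force: [-1.1, -0.2, 4.0]
opening: 0.0176
grip_force: 58.0
```

```bash
python3 - <<'E'
from kin import *
for i in range(2):
    read_camera("top"); s=robot.observe(); print(s["time"],s["tool_pos"].round(4),s["tool_rot"].round(4),s["contact_force"].round(1),s["torque"].round(2))
E
```

```text
32.3 [0.5175 0.1942 0.2065] [3.1404e+00 5.0000e-04 2.7910e+00] [-2.1 -0.7  4.2] [-0.1   0.28  0.01]
32.35 [0.5175 0.1942 0.2064] [3.1404e+00 5.0000e-04 2.7909e+00] [-1.4 -0.1  4.5] [-0.11  0.23 -0.01]
```

Request:
send_rows:
  plan:
    - [[0, 0, 0], [0, 0, 0.03]]
    - [[0, 0, 0], [0, 0, 0.05]]
    - [[0, 0, 0.007], [0, 0, 0.055]]
    - [[0, 0, 0.007], [0, 0, 0.055]]
    - [[0, 0, 0.007], [0, 0, 0.055]]
    - [[0, 0, 0.007], [0, 0, 0.055]]
    - [[0, 0, 0.007], [0, 0, 0.055]]
    - [[0, 0, 0.007], [0, 0, 0.055]]
    - [[0, 0, 0.007], [0, 0, 0.055]]
    - [[0, 0, 0.007], [0, 0, 0.055]]

```text
time: 33.6
tool_pos: [0.5175, 0.1944, 0.2051]
tool_rot: [3.14, -0.001, 1.972]
contact_force: [-0.9, -0.4, 5.4]
opening: 0.0179
grip_force: 58.0
```

```bash
python3 - <<'E'
from kin import *
for i in range(2):
    read_camera("top"); s=robot.observe(); print(s["time"],s["tool_pos"].round(4),s["tool_rot"].round(4),s["contact_force"].round(1),s["torque"].round(2),s["qpos"][5],2.791-s["tool_rot"][2])
E
```

```text
33.65 [0.5176 0.1944 0.2051] [ 3.1401e+00 -7.0000e-04  1.9681e+00] [-1.5 -0.7  3.6] [-0.11  0.22 -0.  ] -0.1776049878754696 0.8228514959792661
33.7 [0.5175 0.1944 0.2051] [ 3.1402e+00 -8.0000e-04  1.9736e+00] [-1.2 -0.2  4.8] [-0.11  0.28 -0.1 ] -0.18307604831965957 0.8174224705926378
```

Request:
send_rows:
  plan:
    - [[0, 0, 0.007], [0, 0, 0.04]]
    - [[0, 0, 0.007], [0, 0, 0.04]]
    - [[0, 0, 0.007], [0, 0, 0.04]]
    - [[0, 0, 0.005], [0, 0, 0.03]]
    - [[0, 0, 0.005], [0, 0, 0.03]]
    - [[0, 0, 0.005], [0, 0, 0.03]]
    - [[0, 0, 0.003], [0, 0, 0.02]]
    - [[0, 0, 0.003], [0, 0, 0.02]]
    - [[0, 0, 0], [0, 0, 0]]
    - [[0, 0, 0], [0, 0, 0]]

```text
time: 34.95
tool_pos: [0.5176, 0.1943, 0.2043]
tool_rot: [3.14, -0.001, 1.584]
contact_force: [-0.5, 0.5, 6.6]
opening: 0.0176
grip_force: 58.0
```

```bash
python3 - <<'E'
from kin import *
for i in range(2):
    read_camera("top"); s=robot.observe(); print(s["time"],s["tool_pos"].round(4),s["tool_rot"].round(4),s["contact_force"].round(1),s["torque"].round(2),2.791-s["tool_rot"][2])
E
```

```text
35.0 [0.5176 0.1943 0.2043] [ 3.1403e+00 -1.2000e-03  1.5836e+00] [-0.3 -0.1  6.7] [-0.11  0.34  0.  ] 1.2074020653533548
35.05 [0.5176 0.1943 0.2043] [ 3.1402e+00 -1.2000e-03  1.5836e+00] [-0.9 -0.3  6.9] [-0.17  0.34 -0.04] 1.2074228333366475
```

Request:
send_rows:
  plan:
    - [[0, 0, 0], [0, 0, 0.01]]
    - [[0, 0, 0.002], [0, 0, 0.01]]
    - [[0, 0, 0], [0, 0, 0.01]]
    - [[0, 0, 0.002], [0, 0, 0.01]]
    - [[0, 0, 0], [0, 0, 0.01]]
    - [[0, 0, 0.002], [0, 0, 0.01]]
    - [[0, 0, 0], [0, 0, 0.01]]
    - [[0, 0, 0], [0, 0, 0.01]]
    - [[0, 0, 0], [0, 0, 0]]
    - [[0, 0, 0], [0, 0, 0]]

```text
time: 36.3
tool_pos: [0.5178, 0.1944, 0.2042]
tool_rot: [3.14, -0.002, 1.458]
contact_force: [-0.3, -0.3, 6.3]
opening: 0.0178
grip_force: 58.0
```

```bash
python3 - <<'E'
from kin import *
for i in range(2):
    read_camera("top"); s=robot.observe(); print(s["time"],s["tool_pos"].round(4),s["tool_rot"].round(4),s["contact_force"].round(1),s["torque"].round(2),2.791-s["tool_rot"][2])
E
```

```text
36.35 [0.5178 0.1944 0.2042] [ 3.1400e+00 -1.5000e-03  1.4583e+00] [-1.7  0.6  6.6] [-0.04  0.25  0.21] 1.3327290736082524
36.4 [0.5178 0.1944 0.2042] [ 3.1400e+00 -1.5000e-03  1.4583e+00] [-0.6  1.4  6.5] [-0.11  0.28  0.23] 1.3327196049159902
```

Request:
send_rows:
  plan:
    - [[0, 0, 0], [0, 0, 0.01]]
    - [[0, 0, 0], [0, 0, 0.01]]
    - [[0, 0, 0], [0, 0, 0.01]]
    - [[0, 0, 0], [0, 0, 0.01]]
    - [[0, 0, 0], [0, 0, 0.01]]
    - [[0, 0, 0], [0, 0, 0]]
    - [[0, 0, 0], [0, 0, 0]]
    - [[0, 0, 0], [0, 0, 0]]
    - [[0, 0, 0], [0, 0, 0]]
    - [[0, 0, 0], [0, 0, 0]]

```text
time: 37.65
tool_pos: [0.5178, 0.1944, 0.2041]
tool_rot: [3.14, -0.001, 1.381]
contact_force: [-0.7, 0.5, 6.7]
opening: 0.0175
grip_force: 58.5
```

```bash
python3 - <<'E'
from kin import *
for i in range(2):
    read_camera("top"); s=robot.observe(); print(s["time"],s["tool_pos"].round(4),s["tool_rot"].round(4),s["contact_force"].round(1),s["torque"].round(2),2.791-s["tool_rot"][2])
E
```

```text
37.7 [0.5178 0.1944 0.2042] [ 3.1399e+00 -1.2000e-03  1.3813e+00] [ 0.4 -0.7  5.9] [-0.13  0.22  0.9 ] 1.4097494898115746
37.75 [0.5178 0.1944 0.2042] [ 3.1399e+00 -1.2000e-03  1.3812e+00] [-0.5  0.   5.9] [-0.17  0.18  0.88] 1.4097574387745828
```

Request:
send_rows:
  plan:
    - [[0, 0, 0], [0, 0, -0.015]]
    - [[0, 0, 0], [0, 0, -0.015]]
    - [[0, 0, 0], [0, 0, 0]]
    - [[0, 0, 0], [0, 0, 0]]
    - [[0, 0, 0], [0, 0, 0]]
    - [[0, 0, 0], [0, 0, 0]]
    - [[0, 0, 0], [0, 0, 0]]
    - [[0, 0, 0], [0, 0, 0]]
    - [[0, 0, 0], [0, 0, 0]]
    - [[0, 0, 0], [0, 0, 0]]

```text
time: 39.0
tool_pos: [0.5178, 0.1944, 0.2042]
tool_rot: [3.14, -0.002, 1.427]
contact_force: [-1.9, -0.0, 6.4]
opening: 0.0174
grip_force: 58.0
```

Request:
send_rows:
  plan:
    - [[0, 0, 0], [0, 0, 0]]
    - [[0, 0, 0], [0, 0, 0]]
    - [[0, 0, 0], [0, 0, 0]]
    - [[0, 0, 0], [0, 0, 0]]
    - [[0, 0, 0], [0, 0, 0]]
    - [[0, 0, 0], [0, 0, 0]]
    - [[0, 0, 0], [0, 0, 0]]
    - [[0, 0, 0], [0, 0, 0]]
    - [[0, 0, -0.1], [0, 0, 0]]
    - [[0, 0, -0.3], [0, 0, 0]]
  gripper: 1

```text
time: 40.25
tool_pos: [0.5171, 0.1941, 0.2135]
tool_rot: [-3.141, -0.001, 1.424]
contact_force: [-0.3, 0.7, 0.5]
opening: 0.092
grip_force: 0.0
```

Request:
send_rows:
  plan:
    - [[0, 0, -0.4], [0, 0, 0]]
    - [[0, 0, -0.5], [0, 0, 0]]
    - [[0, 0, -0.6], [0, 0, 0]]
    - [[0, 0, -0.6], [0, 0, 0]]
    - [[0, 0, -0.6], [0, 0, 0]]
    - [[0, 0, -0.6], [0, 0, 0]]
    - [[0, 0, -0.6], [0, 0, 0]]
    - [[0, 0, -0.4], [0, 0, 0]]
    - [[0, 0, -0.2], [0, 0, 0]]
    - [[0, 0, 0], [0, 0, 0]]

```text
time: 41.5
tool_pos: [0.5173, 0.1941, 0.3259]
tool_rot: [-3.141, -0.001, 1.424]
contact_force: [0.6, -1.0, -1.3]
opening: 0.0915
grip_force: 0.0
```

```bash
python3 - <<'E'
from kin import *
s=robot.observe(); print(s["time"],s["tool_pos"],s["contact_force"])
c,p,d=snap("wrist","w6"); c2,p2,d2=snap("scene","s6")
cv2.imwrite("pics/ws6.png",np.hstack([cv2.resize(p,(400,300)),cv2.resize(p2[200:420,220:513],(400,300))]))
E
```

```text
41.5 [0.51730193 0.19410523 0.32591313] [ 0.6281789  -1.00383625 -1.26000316]
```

View pics/ws6.png

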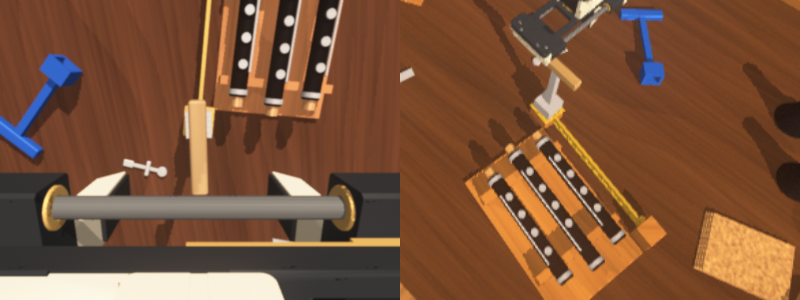

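The picture shows the key standing upright on the screw post, with the handle at (198,100–193) in the wrist view, and the gripper clear of it. I'll hand in.

```bash
python3 -c "
from cell import robot
print(robot.hand_in())"
```

```text
the job is handed in; nothing more can be done
None
```

I stood the key on the bench, regripped it by its handle, seated it on the screw and turned it clockwise to the stop, where torque rose to about 0.9 N m. It was left upright with the gripper clear, and I handed in at about 42 s. The file, speaker key and tin were not touched.

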